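Change over the pots on the glue warmer

TASK

Change over the pots on the glue warmer: move the lid from the blue pot to the red pot, lift the blue pot by its handle off the hot plate and stand it on the round wooden trivet, and stand the red pot, with the lid properly on, in the middle of the hot plate. Only once the red pot stands there, switch the warmer on by pushing its yellow lever all the way over, away from the robot. Keep the pots upright, set things down gently, and leave everything else on the bench alone.

Things in the scene. Friction and masses are not known exactly. Their poses are not given: they have to be found in the camera images.
- blue_pot: Blue open pot, loose, 0.28 kg. Origin: centre of underside, z up. Outer radius 46 at foot, 52 at rim; 80 high; inner radius 49 at rim. Black handle: level bar along its -x, 18 wide (y), 14 high, centre line 66 above the underside, from the wall to 148 from the pot's centre; pinch it from above 90 to 100 from the centre. Starts on the hot plate with the lid on, handle towards the robot.
- red_pot: Red open pot, loose, 0.28 kg. Origin: centre of underside, z up. Outer radius 46 at foot, 52 at rim; 80 high; inner radius 49 at rim. Black handle: level bar along its -x, 18 wide (y), 14 high, centre line 66 above the underside, from the wall to 148 from the pot's centre; pinch it from above 90 to 100 from the centre. Starts on the bench without a lid.
- lid: Aluminium lid, loose, 0.12 kg. Origin: centre of underside (foot of its plug), z up. Plug tapers from radius 38 at z 0 to 43.5 at z 8; flange of radius 56, z 8 to 12, rests on the rim: seated, its origin is 72 above the pot's underside, any yaw. Wooden bow handle: bar along its x, 76 long, 14 wide (y), z 38 to 50, open below between posts at x = -34 and 34.
- warmer: Green electric glue warmer, fixed, 160 (x) by 220 (y), flat top 55 high; origin under its centre, its front (-x) roughly towards the robot. The dark round hot plate and the yellow lever stand on it.
- plate (a point): Centre of the top of the hot plate: a disc of radius 40, 65 above the bench, 10 above the warmer's top; narrower than a pot's foot. It lies 40 to the +y side of the warmer's centre.
- switch (a joint): Lever of the warmer's switch, rad: 0 off (leaning to the warmer's front, -x), 1.0 fully on (leaning to its +x, away from the robot). It stays where it is left; light friction.
- switch_tip (a point): Tip of the yellow lever, about 60 long, on a small block at the warmer's -y side (125 from the plate's centre). Pushing the tip along the warmer's +x by about 60 turns it fully on.
- trivet: Round pale-wood trivet, fixed: foot radius 60, slim neck, top disc of radius 38, 40 high, narrower than a pot's foot. Origin under its centre.
- trivet_top (a point): Centre of the top of the trivet, 40 above the bench.
- glue_bottle: Bystander: upright yellow bottle, radius 28, 160 high.
- wood_plane: Bystander: wooden hand plane lying on the bench, 200 by 62, about 70 high over its iron. Origin under its centre.
- carving_mallet: Bystander: turned dark-wood mallet standing on its head, radius 46, 200 high.
- tea_mug: Bystander: white mug, radius 38, 90 high.
- screwdriver: Bystander: screwdriver with a red handle lying on the bench, 180 long along its x.
- carved_blank: Bystander: pale half-carved wood blank, 190 by 70, 65 high.
- wax_tin: Bystander: round tin, radius 45, 70 high.
Things that resemble listed ones, but are neither listed nor needed, are in the scene too. Of the things that look like the red_pot, take the one that is farthest to the robot's left at the start.

How it is judged:
By the outcome, as a careful person would: the job done as asked, in the order asked, and still so for the second after the job is handed in, with the robot touching nothing.
It also fails if it takes over 70 s, if anything falls off the work surface, if the arm or the gripper's body presses on something with over 40 N, if the wrist force passes 120 N, or if a joint passes its speed limit or range.

ROBOT

A 6-joint arm with a two-finger parallel gripper is mounted at the origin on the work surface. World frame = base frame: x ahead of the robot, y to its left, z up, the work surface at z = 0. Lengths are in m, angles in rad, forces in N, time in s.
With the tool pointing down it reaches from about 0.225 to 0.875 m from the base axis. Payload 3.4 kg.
Tool frame: the origin (TCP) lies at the very end of the fingers, on their centre line; the grasp point (between the pads) lies 19 mm behind it (manip.tcp_to_grasp is the distance from the TCP to the grasp point, in m); z points along the fingers, y is the line along which they close (so a half turn about z gives the same grasp; the last joint's range is limited). The gripper opens to 85 mm and grips with 20 to 120 N. Pads are 22 mm wide; open, the fingers measure 114 mm over their backs; the gripper's body (76 mm by 85 mm) begins 54 mm behind the grasp point. The pads swing forward as they close: fully open they stand 13 mm farther back than shut.
Start: joints at [1.093, 0.276, 1.505, -0, 1.361, -0.121], TCP at [0.201, 0.539, 0.231] pointing down, gripper open.
Joint ranges: [-2.89, 2.89], [-0.75, 2.08], [0.22, 2.7], [-1.18, 4.32], [0.11, 2.71], [-2.7, 2.7]. Speed limits (rad/s): [2.57, 2.57, 3.14, 3.14, 3.14, 3.14].

INTERFACE

Orientations are given as a unit quaternion [w, x, y, z].
In Python, from rig import status, get_image, job, manip gives the robot as it stands.
- The arm moves only by the tool apply_moves, never from a script. Its arguments are lists of equal length, an entry for each row: "xyz": the shift along the tool's x, y, z each as a share of 0.3 m, from -1 to 1, a list of three; "rot": the turn, a rotation vector about the tool's x, y, z each as a share of 60 degrees, from -1 to 1, a list of three; "hand": the opening, from -1 (shut) to 1 (fully open). A call has 1 to 8 rows; each row shifts and turns the commanded pose from where the row before left it, along the tool's axes as they then stand; what a row does not reach is not made up. A row lasts 1/8 s, in which the tool goes at most 62.5 mm and 10.7 degrees, less where a joint would pass 70% of its speed; a pose out of reach is approached as far as the arm can. A call with a number of a shift or a turn outside -1 to 1 is refused whole. A call with a gripper value outside its range is refused whole. The fingers move at their own pace and stop on an object; "force" is the grip in N (left out, the last holds). Time passes only in rows, so rows that do not move let the fingers close. It gives the time, the measured TCP pose, the force, the opening and the grip force at its end, in the units of the state.
- status.get_state(): the state, without advancing time (a new reading comes with each control period).
- get_image(name): name is "scene" or "side" or "wrist"; returns a dict with "pixels" (384x512x3 uint8, red, green, blue), "fovy" (degrees; the focal length in pixels is half the picture's height over the tangent of half this angle, whatever the lens; pixels are square), "cx", "cy" (the principal point, pixels), "dist" ([k1, k2, p1, p2, k3] as OpenCV has them; the pictures are not rectified), "origin" and "orientation" of the camera in the world; the wrist camera has in their place "tool_from_camera" (4x4, takes a point from camera to tool coordinates, whose origin is the TCP and whose axes are the flange's). Camera axes: x right, y down, z forward; pixel columns grow to the right and rows downward; lengths in m; the calibration is good to about 2 mm. A picture is of the moment at which its call begins: read the wrist's pose just before it. There is no depth.
- job.sign_off(): hands the job in; it is judged then, once.
The state is a dict: "clock": time; "qpos": joint angles; "qd": joint speeds; "effort": joint torques, N m; "position": TCP position; "ee_rot": TCP orientation; "contact_force": force on the tool from outside, world axes, zero at the start; "moment": the same for the moment, N m; "width": finger opening in m; "gripper_force": force on a finger pad.
Only numpy, scipy, OpenCV 4.12 (cv2) and the standard library are available. Lean on these libraries where they do the work, as an engineer would, in place of code of your own. Each camera call takes 0.05 s, during which the arm holds its last target. There are 200 camera calls.

## Working session

There is one attempt and no reset: what is moved stays moved. The work goes in short steps, Python scripts to look and compute and a tool call to move; the robot and the scene stay as the last step left them, time stands still between calls to the robot, and variables do not carry over. Pictures are saved under pics/ and viewed, at most 10 in all, crops included, and the job is handed in when it is done.

Besides the shell and the picture viewer there is one more tool, called after ">>>" as name(argument=value, ...), one argument or row to a line, values as JSON. apply_moves: Moves the arm, as the interface text tells. Its arguments: {"type":"object","properties":{"xyz":{"type":"array","items":{"type":"array","items":{"type":"number","minimum":-1,"maximum":1}}},"rot":{"type":"array","items":{"type":"array","items":{"type":"number","minimum":-1,"maximum":1}}},"hand":{"type":"array","items":{"type":"number"}},"force":{"type":"number"}},"required":["xyz","rot","hand"]}

```bash
mkdir -p pics; ls; python3 - <<'E'
from rig import status,get_image,job,manip
import cv2,numpy as np
s=status.get_state();print({k:np.round(v,3).tolist() for k,v in s.items()})
ims=[]
for n in("scene","side","wrist"):
    d=get_image(n);np.save(f"{n}0.npy",d,allow_pickle=True)
    print(n,{k:np.round(v,3).tolist() for k,v in d.items() if k!="pixels"})
    cv2.imwrite(f"pics/{n}0.png",d["pixels"][:,:,::-1])
E
```

```text
pics
{'clock': 0.0, 'qpos': [1.093, 0.277, 1.506, 0.0, 1.361, -0.121], 'qd': [-0.001, -0.001, -0.0, 0.001, -0.0, -0.001], 'effort': [0.001, -41.677, -24.58, -0.0, 0.011, -0.0], 'position': [0.201, 0.538, 0.23], 'ee_rot': [-0.0, 0.177, 0.984, -0.001], 'contact_force': [-0.317, 1.031, 0.069], 'moment': [-0.023, -0.03, -0.034], 'gripper_force': 0.0, 'width': 0.085}
scene {'fovy': 46.95, 'cx': 262.602, 'cy': 191.597, 'dist': [0.009, 0.0, 0.0, 0.0, 0.0], 'origin': [1.269, 1.054, 1.401], 'orientation': [-0.125, 0.283, 0.877, -0.366]}
side {'fovy': 53.228, 'cx': 258.383, 'cy': 190.681, 'dist': [-0.018, 0.0, 0.0, 0.0, 0.0], 'origin': [0.117, -1.068, 0.971], 'orientation': [-0.433, 0.888, -0.135, 0.076]}
wrist {'fovy': 61.841, 'cx': 257.116, 'cy': 191.507, 'dist': [0.023, 0.0, 0.0, 0.0, 0.0], 'tool_from_camera': [[0.0, -0.966, -0.258, 0.065], [1.0, 0.0, -0.0, -0.0], [0.0, -0.258, 0.966, -0.143], [0.0, 0.0, 0.0, 1.0]]}
```

View pics/scene0.png

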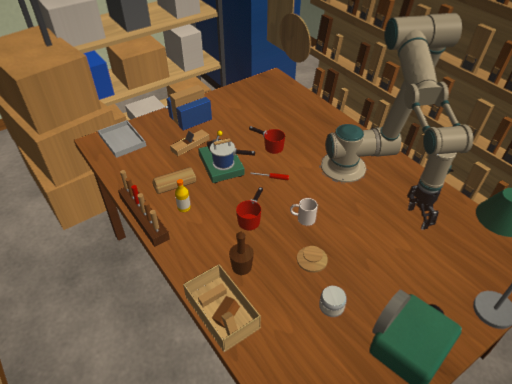

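View pics/side0.png

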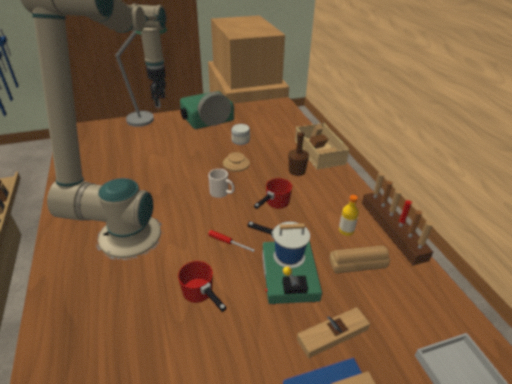

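The scene view shows two red pots, at (249,215) and (275,141). In the side view they are at (279,193) and (197,281). The side camera looks along +y, so the pot at scene (249,215) / side (279,193) is farther left and fits the description. I'll confirm this with a ray cast and a crop.

```bash
cat > h.py <<'E'
import numpy as np,cv2
from scipy.spatial.transform import Rotation as R
def q2R(q): return R.from_quat([q[1],q[2],q[3],q[0]]).as_matrix()
def load(n): return np.load(n+".npy",allow_pickle=True).item()
def cam(d,st=None):
    if "origin" in d: return np.array(d["origin"]),q2R(d["orientation"])
    T=np.array(d["tool_from_camera"]);Rt=q2R(st["ee_rot"])
    return Rt@T[:3,3]+np.array(st["position"]),Rt@T[:3,:3]
def K(d):
    f=d["pixels"].shape[0]/2/np.tan(np.radians(d["fovy"])/2)
    return np.array([[f,0,d["cx"]],[0,f,d["cy"]],[0,0,1.]])
def rays(d,uv,st=None):
    o,M=cam(d,st);p=cv2.undistortPoints(np.array(uv,float).reshape(-1,1,2),K(d),np.array(d["dist"])).reshape(-1,2)
    return o,np.c_[p,np.ones(len(p))]@M.T
def onz(d,uv,z,st=None):
    o,r=rays(d,uv,st);return o+r*((z-o[2])/r[:,2])[:,None]
def proj(d,P,st=None):
    o,M=cam(d,st);Pc=(np.atleast_2d(P)-o)@M
    return cv2.projectPoints(Pc,np.zeros(3),np.zeros(3),K(d),np.array(d["dist"]))[0].reshape(-1,2)
def circ(P):
    A=np.c_[2*P[:,:2],np.ones(len(P))];s=np.linalg.lstsq(A,(P[:,:2]**2).sum(1),rcond=None)[0]
    return s[0],s[1],np.sqrt(s[2]+s[0]**2+s[1]**2)
E
python3 - <<'E'
from h import *
for n,ps in(("scene0",[(249,209),(275,137),(222,148),(221,165),(312,257),(220,134),(307,203),(333,293)]),("side0",[(280,186),(197,272),(291,232),(292,270),(236,160),(287,270),(220,172),(241,127)])):
    d=load(n);print(n)
    for p,z in zip(ps,[.08,.08,.145,.06,.04,.115,.09,.07]):print(p,z,onz(d,[p],z)[0].round(3))
d=load("scene0")["pixels"][:,:,::-1]
cv2.imwrite("pics/c1.png",cv2.resize(d[115:275,180:340],None,fx=3.7,fy=3.7,interpolation=cv2.INTER_CUBIC))
E
```

```text
scene0
(249, 209) 0.08 [0.568 0.027 0.08 ]
(275, 137) 0.08 [ 0.19  -0.295  0.08 ]
(222, 148) 0.145 [ 0.487 -0.302  0.145]
(221, 165) 0.06 [ 0.504 -0.291  0.06 ]
(312, 257) 0.04 [0.495 0.342 0.04 ]
(220, 134) 0.115 [ 0.419 -0.429  0.115]
(307, 203) 0.09 [0.359 0.146 0.09 ]
(333, 293) 0.07 [0.554 0.519 0.07 ]
side0
(280, 186) 0.08 [0.573 0.023 0.08 ]
(197, 272) 0.08 [ 0.188 -0.304  0.08 ]
(291, 232) 0.145 [ 0.49  -0.287  0.145]
(292, 270) 0.06 [ 0.47  -0.364  0.06 ]
(236, 160) 0.04 [0.473 0.305 0.04 ]
(287, 270) 0.115 [ 0.434 -0.402  0.115]
(220, 172) 0.09 [0.37  0.165 0.09 ]
(241, 127) 0.07 [0.561 0.535 0.07 ]
```

View pics/c1.png

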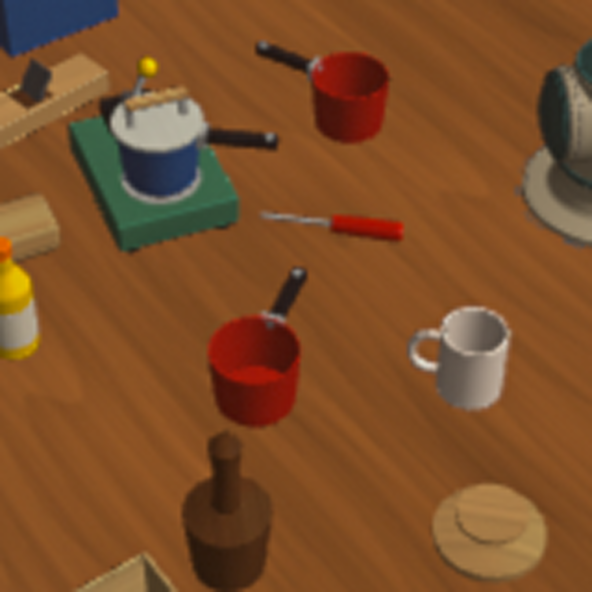

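The crop confirms it: the target red pot is at crop (255,370), scene (249,215), y≈+0.03. The other red pot is at y≈-0.30. I'll move to a wrist view over the trivet and the red pot.

>>> apply_moves(
  xyz=[
    [0,0,-0.15],
    [0,0,-0.15],
    [-0.14,-0.14,0],
    [-0.14,-0.14,0],
    [-0.14,-0.14,0],
    [-0.14,-0.14,0],
    [-0.14,-0.14,0],
    [-0.14,-0.14,0],
  ],
  rot=[
    [0,0,-0.17],
    [0,0,-0.17],
    [0,0,0],
    [0,0,0],
    [0,0,0],
    [0,0,0],
    [0,0,0],
    [0,0,0],
  ],
  hand=[1,1,1,1,1,1,1,1],
)

```text
clock: 1.15
position: [0.4537, 0.2851, 0.3211]
ee_rot: [-0.0, 0.0, 1.0, 0.0]
contact_force: [1.3, 0.7, 0.6]
width: 0.0856
gripper_force: 0.0
```

>>> apply_moves(
  xyz=[
    [0,-0.15,0],
    [0,-0.15,0],
    [0,0,0],
  ],
  rot=[
    [0,0,0],
    [0,0,0],
    [0,0,0],
  ],
  hand=[1,1,1],
)

```text
clock: 1.52
position: [0.4525, 0.194, 0.3212]
ee_rot: [-0.0, 0.003, 1.0, -0.001]
contact_force: [-0.1, 0.4, 0.1]
width: 0.0859
gripper_force: 0.0
```

```bash
cat > shot.py <<'E'
import sys,numpy as np,cv2
from rig import status,get_image
n=sys.argv[1]; s=status.get_state(); d=get_image("wrist"); d["st"]=s
np.save(n+".npy",d,allow_pickle=True); cv2.imwrite(f"pics/{n}.png",d["pixels"][:,:,::-1])
print(round(s["clock"],2),np.round(s["position"],4),np.round(s["ee_rot"],4),np.round(s["qpos"],2))
E
python3 shot.py w1
```

```text
1.52 [0.4525 0.194  0.3212] [-2.0e-04  2.5e-03  1.0e+00 -5.0e-04] [ 0.26  0.11  1.5  -0.    1.53 -1.3 ]
```

View pics/w1.png

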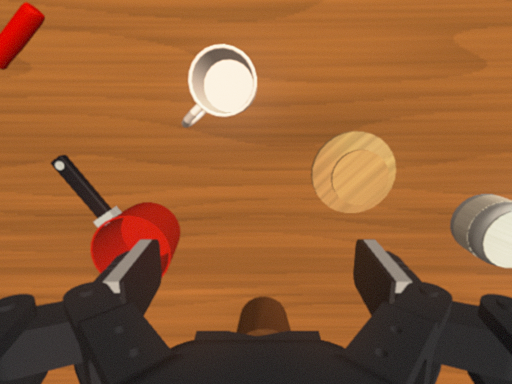

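The wrist view shows the trivet at (354,172) with its top disc at (363,177). The red pot is at (137,240), partly behind a finger, with its handle tip at (62,163). The mug is at (223,80). Next I'll take a centred view of the red pot, then one of the warmer.

>>> apply_moves(
  xyz=[
    [0.05,-0.19,0],
    [0.05,-0.19,0],
    [0.05,-0.19,0],
    [0,0,0],
  ],
  rot=[
    [0,0,0],
    [0,0,0],
    [0,0,0],
    [0,0,0],
  ],
  hand=[1,1,1,1],
)

```text
clock: 2.08
position: [0.4069, 0.0235, 0.3214]
ee_rot: [0.0, 0.003, 1.0, -0.0]
contact_force: [-0.3, 1.1, -1.7]
width: 0.0857
gripper_force: 0.0
```

```bash
python3 shot.py w2
```

```text
2.08 [0.4069 0.0235 0.3214] [ 1.0e-04  2.9e-03  1.0e+00 -3.0e-04] [-0.11 -0.03  1.64 -0.    1.52 -1.68]
```

>>> apply_moves(
  xyz=[
    [0.03,-0.19,-0.05],
    [0.03,-0.19,-0.05],
    [0.03,-0.19,-0.05],
    [0.03,-0.19,-0.05],
    [0.03,-0.19,-0.05],
    [0,0,0],
  ],
  rot=[
    [0,0,0],
    [0,0,0],
    [0,0,0],
    [0,0,0],
    [0,0,0],
    [0,0,0],
  ],
  hand=[1,1,1,1,1,1],
)

```text
clock: 2.88
position: [0.364, -0.2619, 0.3964]
ee_rot: [0.001, 0.002, 1.0, -0.0]
contact_force: [0.1, 0.9, -0.9]
width: 0.0855
gripper_force: 0.0
```

```bash
python3 shot.py w3; python3 -c "
import cv2,numpy as np
a=cv2.imread('pics/w2.png');b=cv2.imread('pics/w3.png')
cv2.imwrite('pics/w23.png',np.hstack([a[:,120:],b[:,100:]]))"
```

```text
2.88 [ 0.364  -0.2619  0.3964] [ 6.0e-04  1.6e-03  1.0e+00 -4.0e-04] [-0.78  0.03  1.41  0.    1.7  -2.35]
```

View pics/w23.png

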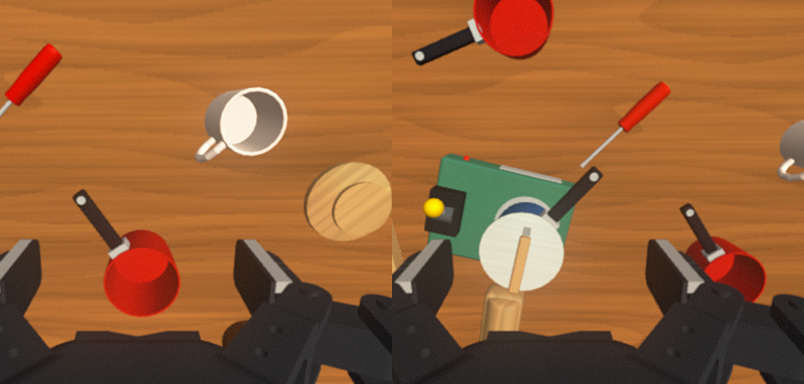

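The left half (w2) shows the red pot at (142,275) with its handle tip at (82,200). The right half (w3) shows the lid at (521,252) with its bow bar from (527,232) to (515,290). It also shows the blue handle tip at (600,175) and the lever knob at (434,208) on the green warmer. Now I'll measure.

```bash
cat > m1.py <<'E'
from h import *
def big(m,near=None):
    m=cv2.morphologyEx(m.astype(np.uint8),cv2.MORPH_OPEN,np.ones((3,3)))
    n,l,s,c=cv2.connectedComponentsWithStats(m)
    if near is not None: 
        ok=[j for j in range(1,n) if s[j,4]>60]; i=min(ok,key=lambda j:np.hypot(*(c[j]-near)))
    else: i=1+np.argmax(s[1:,4])
    return (l==i).astype(np.uint8)
def cont(m): return max(cv2.findContours(m,cv2.RETR_EXTERNAL,cv2.CHAIN_APPROX_NONE)[0],key=len)[:,0,:].astype(float)
def hsv(d): return [x.astype(int) for x in cv2.split(cv2.cvtColor(d["pixels"],cv2.COLOR_RGB2HSV))]
def handle(d,near,z):
    h,s,v=hsv(d);m=big((v<75),near);
    ys,xs=np.nonzero(m);P=onz(d,np.c_[xs,ys],z,d["st"])[:,:2];c=P.mean(0)
    w,V=np.linalg.eigh(np.cov((P-c).T));a=V[:,1];t=(P-c)@a
    return c,a,t.min(),t.max(),m.sum()
E
python3 - <<'E'
from m1 import *
d=load("w3");st=d["st"];h,s,v=hsv(d)
m=big((s<60)&(v>150),(229,252));H=cv2.convexHull(cont(m).astype(np.float32))[:,0]
print("lid px",m.sum(),H.min(0),H.max(0))
x,y,r=circ(onz(d,H,.149,st));print("lid",x,y,r)
el=np.zeros(m.shape,np.uint8);cv2.fillPoly(el,[H.astype(int)],1);el=cv2.erode(el,np.ones((7,7)))
b=big((el>0)&(s>70)&(h<30),(225,255));ys,xs=np.nonzero(b)
P=onz(d,np.c_[xs,ys],.187,st)[:,:2];w,V=np.linalg.eigh(np.cov(P.T));print("bar",P.mean(0),V[:,1],b.sum(), np.degrees(np.arctan2(*V[::-1,1])))
print("blue handle",handle(d,(290,195),.138))
g=big((h>60)&(h<90)&(s>80)&(v>40));G=onz(d,cont(g),.055,st)[:,:2]
print("warmer",cv2.minAreaRect(G.astype(np.float32)))
yl=big((h>24)&(h<34)&(s>180)&(v>180),(142,208));c=cont(yl).mean(0);print("knob px",c,[onz(d,[c],z,st)[0].round(4) for z in(.11,.12,.13)])
d=load("w2");st=d["st"];h,s,v=hsv(d)
print("red handle",handle(d,(215,225),.073))
m=big(((h<6)|(h>174))&(s>180)&(v>80),(262,275));H=cont(m);print("red px",H.min(0),H.max(0))
d=load("w1");st=d["st"];h,s,v=hsv(d)
print(hsv(d)[0][172,325],s[172,325],v[172,325],v[100,320],s[100,320],h[100,320])
m=big((v>165)&(s<170)&(h>8)&(h<25),(354,172));print("trivet px",m.sum())
for z in(0,.01,.02):print(z,circ(onz(d,cv2.convexHull(cont(m).astype(np.float32))[:,0],z,st)))
print("top centre guess",onz(d,[(363.5,177.5)],.04,st))
E
```

```text
lid px 4993 [187. 196.] [271. 289.]
lid 0.4759394189484884 -0.29867626760553395 0.06273966183079355
bar [ 0.47900952 -0.29786066] [-0.9734175   0.22903794] 566 166.75956218692798
blue handle (array([ 0.41246014, -0.23277391]), array([-0.75447589,  0.65632777]), np.float64(-0.038976561078499575), np.float64(0.04683193626065069), np.uint64(746))
warmer ((0.46912118792533875, -0.34512028098106384), (0.2015446573495865, 0.16149257123470306), 75.9969482421875)
knob px [141.5 206. ] [array([ 0.4344, -0.4245,  0.11  ]), array([ 0.4312, -0.4207,  0.12  ]), array([ 0.4281, -0.4169,  0.13  ])]
red handle (array([ 0.48910986, -0.02478416]), array([-0.84109795, -0.54088284]), np.float64(-0.03719698836567972), np.float64(0.038794153738445976), np.uint64(705))
red px [224. 231.] [299. 315.]
16 145 221 162 179 13
trivet px 5440
0 (np.float64(0.4839361170561287), np.float64(0.335659316114444), np.float64(0.06174015331925241))
0.01 (np.float64(0.4818547020618), np.float64(0.33261797093650325), np.float64(0.0604107755963727))
0.02 (np.float64(0.4797732870674704), np.float64(0.32957662575856317), np.float64(0.059081397873491245))
top centre guess [[0.48147778 0.33709834 0.04      ]]
```

```bash
python3 - <<'E'
from m1 import *
d=load("w3");st=d["st"];h,s,v=hsv(d)
m=big((s<60)&(v>150),(229,252));H=cont(m);H=cv2.convexHull(H.astype(np.float32))[:,0];H=H[H[:,1]>225]
print("lid",circ(onz(d,H,.149,st)))
g=((h>60)&(h<90)&(s>80)&(v>40)).astype(np.uint8)
n,l,S,c=cv2.connectedComponentsWithStats(g)
print([(S[i].tolist()) for i in range(1,n) if S[i,4]>80])
pts=np.vstack([cont((l==i).astype(np.uint8)) for i in range(1,n) if S[i,4]>80 and S[i,0]<300 and S[i,1]<280])
G=onz(d,pts,.055,st)[:,:2];R_=cv2.minAreaRect(G.astype(np.float32));print(R_)
for a in(-12,-13,-14,-15):
    t=np.radians(a);X=np.array([np.cos(t),np.sin(t)]);Y=np.array([-X[1],X[0]])
    px,py=G@X,G@Y;o=(px.min()+.08)*X+(py.min()+.11)*Y;print(a,np.ptp(px),np.ptp(py),"c",o,"plate",o+.04*Y,"plate from +y",(px.min()+.08)*X+(py.max()-.07)*Y)
# red rim: triangulate using left/right extents in scene, side, wrist
for n,near in(("scene0",(249,215)),("side0",(279,193)),("w2",(262,275))):
    e=load(n);h,s,v=hsv(e);q=big(((h<6)|(h>174))&(s>150)&(v>60),near);C=cont(q)
    if n=="w2": C=C[C[:,1]>262]
    else: C=C[C[:,1]<(C[:,1].min()+.0*0+ (9 if n=="side0" else 9))]
    print(n,len(C),circ(onz(e,cv2.convexHull(C.astype(np.float32))[:,0],.08,e.get("st"))))
E
```

```text
lid (np.float64(0.48604032521841395), np.float64(-0.3000217045540439), np.float64(0.05633546354485758))
[[137, 155, 145, 104, 5356], [266, 208, 15, 34, 185]]
((0.4705421030521393, -0.33925169706344604), (0.2135722041130066, 0.16152478754520416), 76.03715515136719)
-12 0.16311720335049018 0.2165756813023911 c [ 0.46740462 -0.33709033] plate [ 0.47572109 -0.29796442] plate from +y [ 0.47500913 -0.30131391]
-13 0.16227237127567024 0.2148993570367384 c [ 0.46903633 -0.33632153] plate [ 0.47803437 -0.29734673] plate from +y [ 0.47688698 -0.30231664]
-14 0.1616006931829564 0.21356966555586632 c [ 0.47052338 -0.33595781] plate [ 0.48020026 -0.29714598] plate from +y [ 0.47864462 -0.30338531]
-15 0.1641507550128295 0.21416833932349308 c [ 0.46887989 -0.3364651 ] plate [ 0.47923266 -0.29782807] plate from +y [ 0.47772331 -0.30346102]
scene0 32 (np.float64(0.5705954519354572), np.float64(0.025070449881604395), np.float64(0.04788616794542048))
side0 32 (np.float64(0.5692291364446979), np.float64(0.028414825627808393), np.float64(0.04628731139227497))
w2 156 (np.float64(0.571025948512982), np.float64(0.028076382291089552), np.float64(0.051036207497365434))
```

>>> apply_moves(
  xyz=[
    [-0.136,-0.042,0.1],
    [-0.136,-0.042,0.1],
    [-0.136,-0.042,0.1],
    [0,0,0.1],
    [0,0,0.1],
    [0,0,0],
  ],
  rot=[
    [0,0,0],
    [0,0,0],
    [0,0,0],
    [0,0,0.11],
    [0,0,0.11],
    [0,0,0],
  ],
  hand=[1,1,1,1,1,1],
)

```text
clock: 3.68
position: [0.4847, -0.2931, 0.2436]
ee_rot: [-0.003, 0.113, 0.994, 0.002]
contact_force: [0.0, 0.6, 0.3]
width: 0.0856
gripper_force: 0.0
```

```bash
cat > go.py <<'E'
# go.py x y z yaw : remaining shift in tool axes (shares) at present yaw / after the turn, and turn about z (share)
import sys;from h import *;from rig import status
s=status.get_state();x,y,z,yaw=map(float,sys.argv[1:5]);M=q2R(s["ee_rot"])
t=np.radians(yaw);X=np.array([np.cos(t),np.sin(t),0]);D=np.c_[X,np.cross([0,0,-1],X),[0,0,-1]]
dl=np.array([x,y,z])-s["position"]
print("t",round(s["clock"],2),"pos",np.round(s["position"],4),"yaw",np.degrees(np.arctan2(M[1,0],M[0,0])).round(2),"q6",round(s["qpos"][5],2),"w",round(s["width"],4))
print("now-axes",(M.T@dl/.3).round(4),"after-turn axes",(D.T@dl/.3).round(4),"rot",(R.from_matrix(M.T@D).as_rotvec(degrees=True)/60).round(4))
E
python3 go.py .4855 -.300 .161 166.8
```

```text
t 3.67 pos [ 0.4847 -0.2931  0.2436] yaw 167.06 q6 -2.01 w 0.0856
now-axes [-0.0093 -0.0229  0.2751] after-turn axes [-0.0078 -0.0218  0.2752] rot [ 0.0038 -0.0054  0.0043]
```

>>> apply_moves(
  xyz=[
    [-0.008,-0.022,0.07],
    [0,0,0.07],
    [0,0,0.07],
    [0,0,0.065],
    [0,0,0],
    [0,0,0],
  ],
  rot=[
    [0.004,-0.005,0.004],
    [0,0,0],
    [0,0,0],
    [0,0,0],
    [0,0,0],
    [0,0,0],
  ],
  hand=[1,1,1,1,1,1],
)

```text
clock: 4.42
position: [0.487, -0.3043, 0.1654]
ee_rot: [0.004, 0.116, 0.993, -0.003]
contact_force: [-0.4, -0.4, -0.2]
width: 0.0853
gripper_force: 0.0
```

```bash
python3 shot.py w4; python3 go.py .4855 -.300 .161 166.8
```

```text
4.42 [ 0.487  -0.3043  0.1654] [ 0.0036  0.1164  0.9932 -0.0029] [-0.68  0.31  1.62 -0.    1.2  -2.02]
t 4.47 pos [ 0.4869 -0.3045  0.1655] yaw 166.61 q6 -2.02 w 0.0853
now-axes [0.0082 0.0136 0.0149] after-turn axes [0.008  0.0136 0.015 ] rot [-0.005   0.0077 -0.0032]
```

View pics/w4.png

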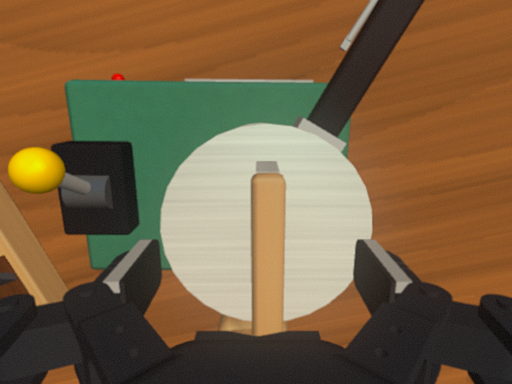

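The view shows the bar centred at column 268, about 4 mm to the tool's +y, which matches the computed correction. I'll correct that and grip.

>>> apply_moves(
  xyz=[
    [0.008,0.0136,0.014],
    [0,0,0],
    [0,0,0],
    [0,0,0],
    [0,0,0],
    [0,0,0],
    [0,0,0],
    [0,0,0],
  ],
  rot=[
    [0,0,0],
    [0,0,0],
    [0,0,0],
    [0,0,0],
    [0,0,0],
    [0,0,0],
    [0,0,0],
    [0,0,0],
  ],
  hand=[1,1,-1,-1,-1,-1,-1,-1],
  force=50,
)

```text
clock: 5.48
position: [0.4844, -0.3, 0.1596]
ee_rot: [0.002, 0.117, 0.993, -0.002]
contact_force: [-0.4, -0.7, 0.2]
width: 0.0131
gripper_force: 48.8
```

>>> apply_moves(
  xyz=[
    [0,0,0],
    [0,0,-0.03],
    [0,0,-0.06],
    [0,0,-0.1],
    [0,0,-0.1],
    [0,0,0],
    [0,0,0],
  ],
  rot=[
    [0,0,0],
    [0,0,0],
    [0,0,0],
    [0,0,0],
    [0,0,0],
    [0,0,0],
    [0,0,0],
  ],
  hand=[-1,-1,-1,-1,-1,-1,-1],
)

```text
clock: 6.35
position: [0.4834, -0.2991, 0.2455]
ee_rot: [0.002, 0.117, 0.993, -0.002]
contact_force: [-0.4, 0.1, -2.1]
width: 0.0135
gripper_force: 48.8
```

```bash
python3 shot.py w5; python3 go.py .571 .027 .24 166.8; python3 - <<'E'
from m1 import *
d=load("w5");st=d["st"];print(st["width"],st["gripper_force"],st["contact_force"])
E
```

```text
6.35 [ 0.4834 -0.2991  0.2455] [ 0.0016  0.1174  0.9931 -0.0019] [-0.68  0.26  1.5  -0.    1.38 -2.01]
t 6.4 pos [ 0.4832 -0.2989  0.245 ] yaw 166.52 q6 -2.01 w 0.0131
now-axes [-0.0313  1.1247  0.0136] after-turn axes [-0.0369  1.1245  0.0168] rot [-0.0028  0.0025 -0.0047]
0.013521450881656462 48.80767464637756 [-0.35131746  0.11921297 -2.13017776]
```

View pics/w5.png

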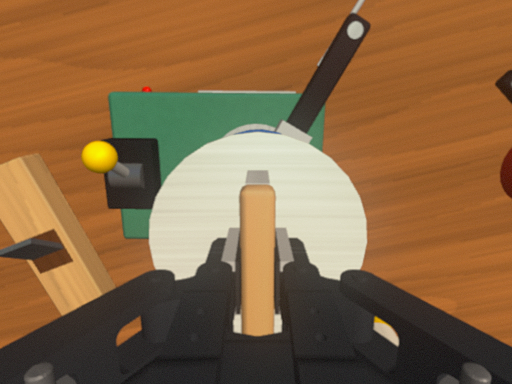

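The lid is held squarely. It is clear of the pot, whose blue rim shows behind it at (262,130). Next I'll check mallet clearance near the red pot.

```bash
python3 - <<'E'
from h import *
a=load("scene0");b=load("side0")
print("mallet",onz(a,[(241,236)],.2),onz(b,[(299,133)],.2), "base",onz(a,[(241,268)],.0),onz(b,[(299,172)],0))
print("bottle",onz(a,[(180,184)],.16),onz(b,[(352,199)],.16),"mug",onz(a,[(310,203)],.09))
E
python3 go.py .571 .027 .245 166.8
```

```text
mallet [[0.72928759 0.21118735 0.2       ]] [[0.71081381 0.19080784 0.2       ]] base [[0.72864601 0.20252479 0.        ]] [[0.72987465 0.19333762 0.        ]]
bottle [[ 0.7594813  -0.18725672  0.16      ]] [[ 0.74058402 -0.2122215   0.16      ]] mug [[0.34900012 0.1531171  0.09      ]]
t 6.4 pos [ 0.4832 -0.2989  0.245 ] yaw 166.52 q6 -2.01 w 0.0131
now-axes [-0.0314  1.1247 -0.0031] after-turn axes [-3.6900e-02  1.1245e+00  1.0000e-04] rot [-0.0028  0.0025 -0.0047]
```

>>> apply_moves(
  xyz=[
    [0,0.08,0],
    [-0.006,0.16,0],
    [-0.006,0.16,0],
    [-0.006,0.16,0],
    [-0.006,0.16,0],
    [-0.006,0.16,0],
    [-0.006,0.16,0],
    [0,0.085,0],
  ],
  rot=[
    [0,0,0],
    [0,0,0],
    [0,0,0],
    [0,0,0],
    [0,0,0],
    [0,0,0],
    [0,0,0],
    [0,0,0],
  ],
  hand=[-1,-1,-1,-1,-1,-1,-1,-1],
)

```text
clock: 7.4
position: [0.5727, 0.0286, 0.2433]
ee_rot: [0.001, 0.116, 0.993, -0.002]
contact_force: [-1.4, -0.7, -1.8]
width: 0.013
gripper_force: 49.0
```

>>> apply_moves(
  xyz=[
    [0,0,0],
    [0,0,0],
    [0,0,0],
  ],
  rot=[
    [0,0,0],
    [0,0,0],
    [0,0,0],
  ],
  hand=[-1,-1,-1],
)

```text
clock: 7.78
position: [0.5728, 0.025, 0.2448]
ee_rot: [0.002, 0.118, 0.993, -0.003]
contact_force: [0.2, 0.1, -2.2]
width: 0.0131
gripper_force: 49.0
```

```bash
python3 go.py .571 .027 .110 166.8
```

```text
t 7.78 pos [0.5728 0.025  0.2448] yaw 166.44 q6 -1.41 w 0.0131
now-axes [0.0093 0.0071 0.4493] after-turn axes [0.0073 0.0051 0.4493] rot [-0.0045  0.0042 -0.006 ]
```

>>> apply_moves(
  xyz=[
    [0.007,0.006,0.08],
    [0,0,0.1],
    [0,0,0.1],
    [0,0,0.08],
    [0,0,0.05],
    [0,0,0.03],
    [0,0,0],
    [0,0,0],
  ],
  rot=[
    [0,0,0],
    [0,0,0],
    [0,0,0],
    [0,0,0],
    [0,0,0],
    [0,0,0],
    [0,0,0],
    [0,0,0],
  ],
  hand=[-1,-1,-1,-1,-1,-1,-1,-1],
)

```text
clock: 8.78
position: [0.5729, 0.0276, 0.1141]
ee_rot: [0.003, 0.117, 0.993, -0.002]
contact_force: [0.4, -1.0, -1.7]
width: 0.0133
gripper_force: 49.0
```

>>> apply_moves(
  xyz=[
    [0,0,0.015],
    [0,0,0.012],
    [0,0,0.01],
    [0,0,0.008],
    [0,0,0],
  ],
  rot=[
    [0,0,0],
    [0,0,0],
    [0,0,0],
    [0,0,0],
    [0,0,0],
  ],
  hand=[-1,-1,-1,-1,-1],
)

```text
clock: 9.4
position: [0.572, 0.0276, 0.0994]
ee_rot: [0.002, 0.117, 0.993, -0.002]
contact_force: [-0.3, -0.2, -1.8]
width: 0.0131
gripper_force: 49.0
```

```bash
python3 go.py .571 .027 .0946 166.8; python3 - <<'E'
from rig import get_image
import cv2,numpy as np
o=[]
for n,(x,y) in(("scene",(190,150)),("side",(220,140))):
    d=get_image(n);np.save(n+"1.npy",d,allow_pickle=True);o.append(cv2.resize(d["pixels"][y:y+110,x:x+110,::-1],None,fx=3.6,fy=3.6))
cv2.imwrite("pics/s1.png",np.hstack(o))
E
```

```text
t 9.4 pos [0.572  0.0276 0.0994] yaw 166.52 q6 -1.4 w 0.0131
now-axes [ 0.0029 -0.0027  0.0161] after-turn axes [ 0.0028 -0.0028  0.0161] rot [-0.004   0.0045 -0.0047]
```

View pics/s1.png

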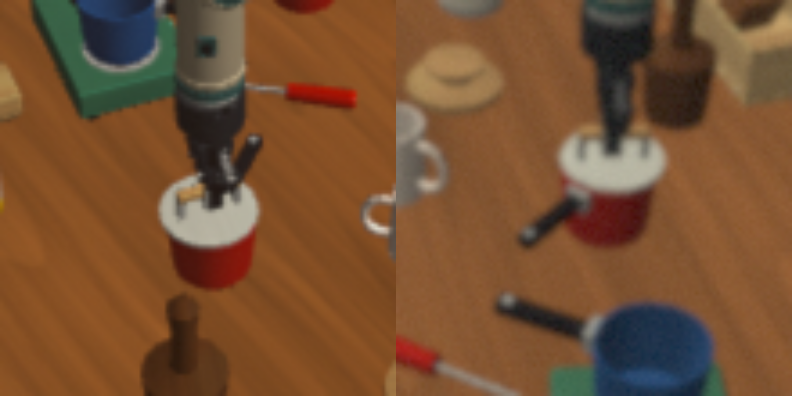

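Both views show the lid centred over the red pot's rim and almost seated. I'll lower it the rest of the way and release.

>>> apply_moves(
  xyz=[
    [0,0,0.006],
    [0,0,0.006],
    [0,0,0.003],
    [0,0,0],
    [0,0,0],
  ],
  rot=[
    [0,0,0],
    [0,0,0],
    [0,0,0],
    [0,0,0],
    [0,0,0],
  ],
  hand=[-1,-1,-1,-1,-1],
)

```text
clock: 10.12
position: [0.5722, 0.0276, 0.0952]
ee_rot: [0.002, 0.117, 0.993, -0.002]
contact_force: [0.3, 0.2, -0.0]
width: 0.0128
gripper_force: 49.0
```

>>> apply_moves(
  xyz=[
    [0,0,0.003],
    [0,0,0],
    [0,0,0],
    [0,0,0],
  ],
  rot=[
    [0,0,0],
    [0,0,0],
    [0,0,0],
    [0,0,0],
  ],
  hand=[-1,-1,-1,-1],
)

```text
clock: 10.62
position: [0.5723, 0.0276, 0.0946]
ee_rot: [0.003, 0.117, 0.993, -0.002]
contact_force: [-0.2, -0.0, 1.8]
width: 0.0126
gripper_force: 49.3
```

>>> apply_moves(
  xyz=[
    [0,0,0],
    [0,0,0],
    [0,0,0],
    [0,0,0],
    [0,0,-0.06],
    [0,0,-0.15],
    [0,0,-0.2],
    [0,0,-0.15],
  ],
  rot=[
    [0,0,0],
    [0,0,0],
    [0,0,0],
    [0,0,0],
    [0,0,0],
    [0,0,0],
    [0,0,0],
    [0,0,0],
  ],
  hand=[1,1,1,1,1,1,1,1],
)

```text
clock: 11.62
position: [0.5719, 0.0285, 0.2649]
ee_rot: [0.004, 0.117, 0.993, -0.002]
contact_force: [0.9, 0.8, 0.8]
width: 0.0852
gripper_force: 0.0
```

```bash
python3 shot.py w6; python3 - <<'E'
from m1 import *
d=load("w5");print(handle(d,(330,75),.138))
d=load("w6");st=d["st"];h,s,v=hsv(d);m=big((s<60)&(v>150),(257,230));H=cv2.convexHull(cont(m).astype(np.float32))[:,0];print(H.min(0),H.max(0),circ(onz(d,H,.084,st)))
E
python3 go.py .40 -.23 .27 139
```

```text
11.62 [0.5719 0.0285 0.2649] [ 0.0036  0.1174  0.9931 -0.0023] [-0.07  0.25  1.46 -0.    1.43 -1.4 ]
(array([ 0.41219571, -0.23097794]), array([-0.73517437,  0.67787805]), np.float64(-0.041024352115980864), np.float64(0.044759918174532634), np.uint64(2714))
[204. 118.] [311. 223.] (np.float64(0.5731665451591313), np.float64(0.026085819938530153), np.float64(0.05666829854628322))
t 11.68 pos [0.5748 0.0283 0.2712] yaw 166.53 q6 -1.4 w 0.0853
now-axes [ 0.3661 -0.9731 -0.001 ] after-turn axes [-0.1251 -1.0321  0.004 ] rot [0.0025 0.0179 0.4587]
```

>>> apply_moves(
  xyz=[
    [0.052,-0.139,0],
    [0.052,-0.139,0],
    [0.052,-0.139,0],
    [0.052,-0.139,0],
    [0.052,-0.139,0],
    [0.052,-0.139,0],
    [0.052,-0.139,0],
    [0,0,0],
  ],
  rot=[
    [0,0,0],
    [0,0,0],
    [0,0,0],
    [0,0,0],
    [0,0,0],
    [0,0,0],
    [0,0,0.11],
    [0,0,0.11],
  ],
  hand=[1,1,1,1,1,1,1,1],
)

```text
clock: 12.68
position: [0.3956, -0.2322, 0.2627]
ee_rot: [0.002, 0.235, 0.972, -0.003]
contact_force: [0.5, 0.2, -0.4]
width: 0.0855
gripper_force: 0.0
```

>>> apply_moves(
  xyz=[
    [0,0,0],
    [0,0,0],
    [0,0,0],
    [0,0,0],
  ],
  rot=[
    [0,0,0.12],
    [0,0,0.12],
    [0,0,0],
    [0,0,0],
  ],
  hand=[1,1,1,1],
)

```text
clock: 13.18
position: [0.3972, -0.2298, 0.2628]
ee_rot: [0.003, 0.35, 0.937, -0.002]
contact_force: [-0.3, 0.3, -1.1]
width: 0.0854
gripper_force: 0.0
```

```bash
python3 shot.py w7; python3 - <<'E'
from m1 import *
d=load("w7");st=d["st"];print(proj(d,[.412,-.231,.138],st),proj(d,[.487,-.30,.145],st))
print(handle(d,proj(d,[.412,-.231,.138],st)[0],.138))
E
```

```text
13.18 [ 0.3972 -0.2298  0.2628] [ 0.0028  0.35    0.9367 -0.0017] [-0.68  0.08  1.68 -0.    1.38 -1.53]
[[267.66854092 196.66984506]] [[263.81660898 303.99679505]]
(array([ 0.41558945, -0.23313391]), array([-0.72907977,  0.68442873]), np.float64(-0.03691294581344291), np.float64(0.03610404786273767), np.uint64(1484))
```

View pics/w7.png

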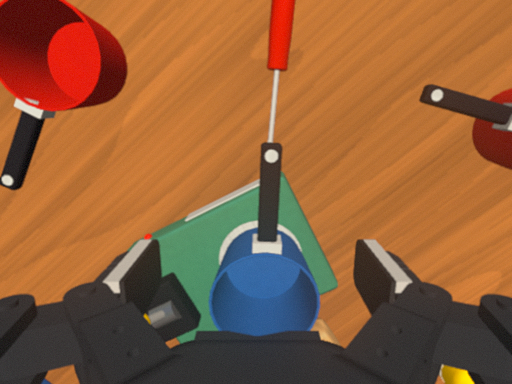

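The view shows the blue pot open with its rim centre near (265,297), and its handle running from (271,145) to (267,240).

```bash
python3 - <<'E'
from m1 import *
d=load("w7");st=d["st"];h,s,v=hsv(d)
m=big((h>100)&(h<125)&(s>110)&(v>50),(265,290));C=cv2.convexHull(cont(m).astype(np.float32))[:,0];C=C[C[:,1]>280];print(m.sum(),C.min(0),C.max(0))
print("edge mid",onz(d,[C[C[:,0].argmin()],C[C[:,0].argmax()]],.145,st),circ(onz(d,C,.145,st)))
t=onz(d,[(271,143)],.138,st)[0];a=np.array([-.729,.684]);print("tip",t,"centre",t[:2]-.148*a, "line",np.array([.4156,-.2331])-.095*a)
E
python3 go.py .4175 -.235 .114 137
```

```text
8452 [209. 281.] [318. 335.]
edge mid [[ 0.45436685 -0.33919358  0.145     ]
 [ 0.50998376 -0.2541234   0.145     ]] (np.float64(0.4829144664799084), np.float64(-0.2962419658233617), np.float64(0.05093548265954028))
tip [ 0.37848468 -0.19877992  0.138     ] centre [ 0.48637668 -0.30001192] line [ 0.484855 -0.29808 ]
t 13.22 pos [ 0.3972 -0.2298  0.2628] yaw 139.01 q6 -1.53 w 0.0852
now-axes [-0.0592  0.0319  0.4964] after-turn axes [-0.0613  0.0335  0.4961] rot [-0.001   0.0062  0.0334]
```

>>> apply_moves(
  xyz=[
    [-0.051,0.033,0.05],
    [0,0,0.1],
    [0,0,0.1],
    [0,0,0.1],
    [0,0,0.08],
    [0,0,0.04],
    [0,0,0],
    [0,0,0],
  ],
  rot=[
    [0,0.006,0.033],
    [0,0,0],
    [0,0,0],
    [0,0,0],
    [0,0,0],
    [0,0,0],
    [0,0,0],
    [0,0,0],
  ],
  hand=[1,1,1,1,1,1,1,1],
)

```text
clock: 14.22
position: [0.4159, -0.2332, 0.1229]
ee_rot: [0.001, 0.367, 0.93, -0.001]
contact_force: [-0.3, -0.4, -0.5]
width: 0.0854
gripper_force: 0.0
```

```bash
python3 go.py .4152 -.233 .112 137
```

```text
t 14.22 pos [ 0.4159 -0.2332  0.1229] yaw 136.95 q6 -1.48 w 0.0854
now-axes [ 0.0024 -0.0012  0.0362] after-turn axes [ 0.0023 -0.0012  0.0362] rot [-0.0009  0.0021 -0.0008]
```

>>> apply_moves(
  xyz=[
    [0.002,-0.001,0.036],
    [0,0,0],
    [0,0,0],
    [0,0,0],
    [0,0,0],
    [0,0,0],
    [0,0,0],
    [0,0,0],
  ],
  rot=[
    [0,0,0],
    [0,0,0],
    [0,0,0],
    [0,0,0],
    [0,0,0],
    [0,0,0],
    [0,0,0],
    [0,0,0],
  ],
  hand=[1,1,-1,-1,-1,-1,-1,-1],
  force=110,
)

```text
clock: 15.22
position: [0.4146, -0.2325, 0.1115]
ee_rot: [0.0, 0.367, 0.93, -0.001]
contact_force: [0.2, 1.5, 4.3]
width: 0.0159
gripper_force: 107.3
```

>>> apply_moves(
  xyz=[
    [0,0,0],
    [0,0,-0.02],
    [0,0,-0.03],
    [0,0,-0.06],
    [0,0,-0.09],
    [0,0,0],
    [0,0,0],
  ],
  rot=[
    [0,0,0],
    [0,0,0],
    [0,0,0],
    [0,0,0],
    [0,0,0],
    [0,0,0],
    [0,0,0],
  ],
  hand=[-1,-1,-1,-1,-1,-1,-1],
)

```text
clock: 16.1
position: [0.414, -0.232, 0.1704]
ee_rot: [-0.001, 0.367, 0.93, -0.0]
contact_force: [-0.6, -0.2, -2.6]
width: 0.0162
gripper_force: 107.4
```

```bash
python3 go.py .4152 -.233 .172 137; python3 shot.py w8; python3 - <<'E'
from rig import get_image
from m1 import *
d=get_image("side");np.save("side2.npy",d,allow_pickle=True)
w=load("w8")["pixels"]
c=cv2.resize(d["pixels"][150:310,200:360],(384,384))
cv2.imwrite("pics/l1.png",np.hstack([w[:,100:],c])[:,:,::-1])
# warmer & plate now
d=load("w8");st=d["st"];print(st["contact_force"],st["moment"],st["gripper_force"])
E
```

```text
t 16.1 pos [ 0.414  -0.232   0.1704] yaw 136.94 q6 -1.48 w 0.0162
now-axes [-0.0053  0.0003 -0.0054] after-turn axes [-0.0053  0.0003 -0.0054] rot [-0.0012 -0.0014 -0.0011]
16.1 [ 0.414  -0.232   0.1704] [-9.000e-04  3.670e-01  9.302e-01 -3.000e-04] [-0.66  0.17  1.81 -0.    1.16 -1.48]
[-0.61170652 -0.20686737 -2.62450472] [0.26574136 0.22290446 0.01883428] 107.37193822860718
```

View pics/l1.png

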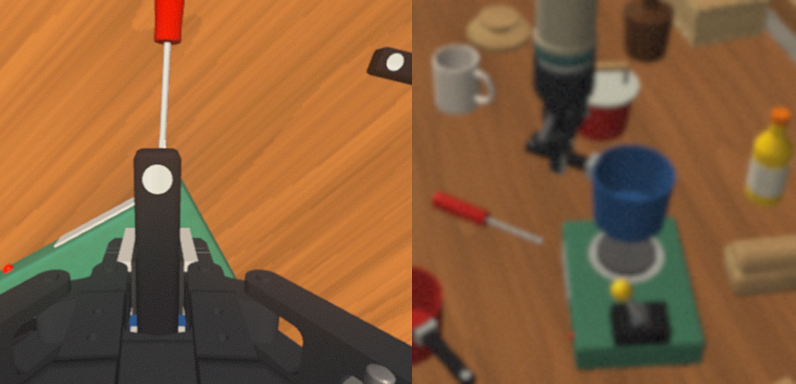

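The blue pot is lifted level, with its handle gripped and the plate free below it. I'll refine the trivet and plate numerically from here on.

```bash
cat > cf.py <<'E'
from m1 import *
from scipy.optimize import least_squares
def edgecirc(d,c0,z,r,tol=.008,lo=30,hi=80,it=4):
    """circle of known radius r at height z near c0 through Canny edge points"""
    g=cv2.cvtColor(d["pixels"],cv2.COLOR_RGB2GRAY);ys,xs=np.nonzero(cv2.Canny(g,lo,hi))
    P=onz(d,np.c_[xs,ys],z,d.get("st"))[:,:2];c=np.array(c0,float)
    for k in range(it):
        e=np.abs(np.hypot(*(P-c).T)-r)<tol/(1+.7*k);Q=P[e]
        c=least_squares(lambda p:np.hypot(*(Q-p).T)-r,c,loss="soft_l1",f_scale=.001).x
    return c.round(4),len(Q),np.abs(np.hypot(*(Q-c).T)-r).mean().round(4)
E
python3 - <<'E'
from cf import *
from rig import get_image
d=get_image("scene");np.save("scene2.npy",d,allow_pickle=True)
for n in("w1","w2","scene2","side2"):
    e=load(n);print(n,[edgecirc(e,(.482,.335),.04,.038,lo=a,hi=3*a) for a in(8,15,25)])
for n in("side2","scene2"):print("plate",n,[edgecirc(load(n),(.48,-.298),.065,.04,lo=a,hi=3*a) for a in(15,25)])
# blue pot rim while held: z=.124+.08
for n in("side2","scene2"):
    e=load(n);h,s,v=hsv(e);px=proj(e,[.484,-.298,.18])[0];m=big((h>100)&(h<125)&(s>110)&(v>40),px);C=cont(m)
    L,Rr=C[C[:,0].argmin()],C[C[:,0].argmax()];print(n,px,C.min(0),C.max(0),onz(e,[(L+Rr)/2],.204))
    # foot midpoint vs rim midpoint column by row
    ys,xs=np.nonzero(m);print([(int(y),float(xs[ys==y].mean()),int(np.ptp(xs[ys==y]))) for y in range(ys.min()+2,ys.max(),6)])
E
```

```text
w1 [(array([0.4816, 0.3323]), 275, np.float64(0.0012)), (array([0.4812, 0.3321]), 233, np.float64(0.0013)), (array([0.4812, 0.3317]), 201, np.float64(0.0013))]
w2 [(array([0.4819, 0.3321]), 236, np.float64(0.001)), (array([0.482 , 0.3321]), 230, np.float64(0.001)), (array([0.4817, 0.3323]), 209, np.float64(0.001))]
scene2 [(array([0.4775, 0.3326]), 38, np.float64(0.0013)), (array([0.4776, 0.3323]), 36, np.float64(0.0012)), (array([0.4776, 0.3323]), 36, np.float64(0.0012))]
side2 [(array([0.4768, 0.3343]), 30, np.float64(0.0011)), (array([0.4768, 0.3343]), 30, np.float64(0.0011)), (array([0.4766, 0.3343]), 29, np.float64(0.001))]
plate side2 [(array([ 0.4812, -0.306 ]), 53, np.float64(0.001)), (array([ 0.4812, -0.306 ]), 53, np.float64(0.001))]
plate scene2 [(array([ 0.4878, -0.2962]), 30, np.float64(0.0014)), (array([ 0.4878, -0.2962]), 30, np.float64(0.0014))]
side2 [291.27240411 226.36236763] [276. 212.] [308. 249.] [[ 0.48110241 -0.30647195  0.204     ]]
[(214, 291.0, 20), (220, 292.0, 30), (226, 292.0, 30), (232, 291.0, 28), (238, 289.5, 25), (244, 290.0, 24)]
scene2 [222.53092632 142.02184765] [211. 132.] [232. 157.] [[ 0.5141817  -0.25645139  0.204     ]]
[(134, 220.0, 14), (140, 219.0, 16), (146, 225.0, 14), (152, 226.0, 12)]
```

>>> apply_moves(
  xyz=[
    [0,0,-0.04],
    [0,0,-0.08],
    [0,0,-0.08],
    [0,0,-0.03],
  ],
  rot=[
    [0,0,0],
    [0,0,0],
    [0,0,0],
    [0,0,0],
  ],
  hand=[-1,-1,-1,-1],
)

```text
clock: 16.75
position: [0.4155, -0.233, 0.242]
ee_rot: [0.002, 0.367, 0.93, -0.001]
contact_force: [-0.2, 1.0, -3.8]
width: 0.0161
gripper_force: 107.4
```

```bash
python3 go.py .411 .40 .24 137
```

```text
t 16.75 pos [ 0.4155 -0.233   0.242 ] yaw 136.93 q6 -1.48 w 0.0161
now-axes [1.4518e+00 1.5314e+00 4.0000e-04] after-turn axes [1.45   1.533  0.0068] rot [-0.0007  0.0034 -0.0011]
```

>>> apply_moves(
  xyz=[
    [0.055,0.058,0],
    [0.11,0.116,0],
    [0.11,0.116,0],
    [0.11,0.116,0],
    [0.11,0.116,0],
    [0.11,0.116,0],
    [0.11,0.116,0],
    [0.11,0.116,0],
  ],
  rot=[
    [0,0,0],
    [0,0,0],
    [0,0,0],
    [0,0,0],
    [0,0,0],
    [0,0,0],
    [0,0,0],
    [0,0,0],
  ],
  hand=[-1,-1,-1,-1,-1,-1,-1,-1],
)

```text
clock: 17.75
position: [0.4117, 0.129, 0.2397]
ee_rot: [-0.0, 0.367, 0.93, -0.0]
contact_force: [1.4, -0.6, -3.6]
width: 0.0159
gripper_force: 107.7
```

>>> apply_moves(
  xyz=[
    [0.11,0.116,0],
    [0.11,0.116,0],
    [0.11,0.116,0],
    [0.11,0.116,0],
    [0.11,0.116,0],
    [0.07,0.07,0],
    [0,0,0],
    [0,0,0],
  ],
  rot=[
    [0,0,0],
    [0,0,0],
    [0,0,0],
    [0,0,0],
    [0,0,0],
    [0,0,0],
    [0,0,0],
    [0,0,0],
  ],
  hand=[-1,-1,-1,-1,-1,-1,-1,-1],
)

```text
clock: 18.75
position: [0.409, 0.3962, 0.239]
ee_rot: [-0.0, 0.367, 0.93, -0.001]
contact_force: [-0.6, 0.1, -3.4]
width: 0.016
gripper_force: 107.7
```

```bash
python3 go.py .411 .3985 .105 137; python3 - <<'E'
from cf import *
from rig import get_image
for n in("scene","side"):
    e=get_image(n);np.save(n+"3.npy",e,allow_pickle=True)
    h,s,v=hsv(e);px=proj(e,[.481,.333,.235])[0];m=big((h>100)&(h<125)&(s>110)&(v>40),px);C=cont(m);print(n,px,m.sum(),C.min(0),C.max(0))
    print("rim",[edgecirc(e,(.481,.333),z,.052,lo=20,hi=60) for z in(.270,.275)])
    print("plate",[edgecirc(e,(.482,-.298),.065,.04,lo=a,hi=3*a) for a in(15,25)])
    print("foot",edgecirc(e,(.481,.333),.195,.046,lo=20,hi=60))
    print("red lid",edgecirc(e,(.572,.027),.084,.056,lo=20,hi=60))
E
```

```text
t 18.75 pos [0.409  0.3962 0.239 ] yaw 136.95 q6 -0.17 w 0.016
now-axes [0.0007 0.0114 0.4467] after-turn axes [0.0005 0.0102 0.4467] rot [-0.0026  0.0004 -0.0009]
scene [318.21811986 219.82760587] 470 [304. 202.] [330. 235.]
rim [(array([0.4808, 0.3253]), 62, np.float64(0.0012)), (array([0.4841, 0.3288]), 58, np.float64(0.0011))]
plate [(array([ 0.4869, -0.2997]), 28, np.float64(0.0012)), (array([ 0.4869, -0.2997]), 28, np.float64(0.0012))]
foot (array([0.4804, 0.3279]), 58, np.float64(0.001))
red lid (array([0.574 , 0.0251]), 61, np.float64(0.0011))
side [235.36651375 116.7946573 ] 463 [224. 106.] [245. 129.]
rim [(array([0.4811, 0.3292]), 20, np.float64(0.001)), (array([0.4802, 0.3411]), 10, np.float64(0.0011))]
plate [(array([ 0.4814, -0.3057]), 74, np.float64(0.0012)), (array([ 0.4814, -0.3057]), 74, np.float64(0.0012))]
foot (array([0.4787, 0.3305]), 24, np.float64(0.0011))
red lid (array([0.5714, 0.0256]), 42, np.float64(0.001))
```

>>> apply_moves(
  xyz=[
    [0.005,0.01,0.04],
    [0,0,0.08],
    [0,0,0.1],
    [0,0,0.1],
    [0,0,0.08],
    [0,0,0.05],
    [0,0,0],
    [0,0,0],
  ],
  rot=[
    [0,0,0],
    [0,0,0],
    [0,0,0],
    [0,0,0],
    [0,0,0],
    [0,0,0],
    [0,0,0],
    [0,0,0],
  ],
  hand=[-1,-1,-1,-1,-1,-1,-1,-1],
)

```text
clock: 19.85
position: [0.411, 0.4002, 0.1054]
ee_rot: [0.0, 0.367, 0.93, 0.0]
contact_force: [-0.2, 0.1, -3.5]
width: 0.0159
gripper_force: 107.7
```

>>> apply_moves(
  xyz=[
    [0,0,0.01],
    [0,0,0.01],
    [0,0,0.01],
    [0,0,0.005],
    [0,0,0],
    [0,0,0],
  ],
  rot=[
    [0,0,0],
    [0,0,0],
    [0,0,0],
    [0,0,0],
    [0,0,0],
    [0,0,0],
  ],
  hand=[-1,-1,-1,-1,-1,-1],
)

```text
clock: 20.6
position: [0.4103, 0.3999, 0.0941]
ee_rot: [0.0, 0.367, 0.93, -0.0]
contact_force: [-0.3, -0.3, -3.0]
width: 0.016
gripper_force: 107.7
```

>>> apply_moves(
  xyz=[
    [0,0,0.008],
    [0,0,0.007],
    [0,0,0.004],
    [0,0,0],
    [0,0,0],
  ],
  rot=[
    [0,0,0],
    [0,0,0],
    [0,0,0],
    [0,0,0],
    [0,0,0],
  ],
  hand=[-1,-1,-1,-1,-1],
)

```text
clock: 21.22
position: [0.4102, 0.3998, 0.0884]
ee_rot: [-0.0, 0.367, 0.93, -0.001]
contact_force: [0.6, -1.1, -3.0]
width: 0.0158
gripper_force: 107.8
```

>>> apply_moves(
  xyz=[
    [0,0,0.003],
    [0,0,0],
    [0,0,0],
  ],
  rot=[
    [0,0,0],
    [0,0,0],
    [0,0,0],
  ],
  hand=[-1,-1,-1],
)

```text
clock: 21.6
position: [0.4103, 0.3999, 0.0876]
ee_rot: [0.0, 0.367, 0.93, -0.0]
contact_force: [-0.0, 1.1, -2.9]
width: 0.0163
gripper_force: 107.8
```

>>> apply_moves(
  xyz=[
    [0,0,0.004],
    [0,0,0],
    [0,0,0],
  ],
  rot=[
    [0,0,0],
    [0,0,0],
    [0,0,0],
  ],
  hand=[-1,-1,-1],
)

```text
clock: 21.98
position: [0.4103, 0.4001, 0.0866]
ee_rot: [-0.0, 0.367, 0.93, -0.0]
contact_force: [-2.7, 1.2, 1.8]
width: 0.0163
gripper_force: 108.5
```

>>> apply_moves(
  xyz=[
    [0,0,0.003],
    [0,0,0],
    [0,0,0],
  ],
  rot=[
    [0,0,0],
    [0,0,0],
    [0,0,0],
  ],
  hand=[-1,-1,-1],
)

```text
clock: 22.35
position: [0.4102, 0.4003, 0.0864]
ee_rot: [-0.0, 0.367, 0.93, 0.0]
contact_force: [-4.0, 1.3, 6.4]
width: 0.0164
gripper_force: 109.2
```

>>> apply_moves(
  xyz=[
    [0,0,-0.003],
    [0,0,0],
    [0,0,0],
    [0,0,0],
    [0,0,-0.08],
    [0,0,-0.16],
    [0,0,-0.18],
    [0,0,-0.15],
  ],
  rot=[
    [0,0,0],
    [0,0,0],
    [0,0,0],
    [0,0,0],
    [0,0,0],
    [0,0,0],
    [0,0,0],
    [0,0,0],
  ],
  hand=[-1,1,1,1,1,1,1,1],
)

```text
clock: 23.35
position: [0.4106, 0.4, 0.2594]
ee_rot: [0.0, 0.367, 0.93, 0.0]
contact_force: [0.1, 0.4, 0.4]
width: 0.0852
gripper_force: 0.0
```

>>> apply_moves(
  xyz=[
    [0,0,-0.05],
    [0,0,0],
    [0,0,0],
    [0,0,0],
    [0,0,0],
    [0,0,0],
    [0,0,0],
    [0,0,0],
  ],
  rot=[
    [0,0,-0.16],
    [0,0,-0.16],
    [0,0,-0.16],
    [0,0,-0.16],
    [0,0,-0.16],
    [0,0,-0.16],
    [0,0,-0.16],
    [0,0,-0.14],
  ],
  hand=[1,1,1,1,1,1,1,1],
)

```text
clock: 24.35
position: [0.4104, 0.3998, 0.2721]
ee_rot: [-0.0, -0.282, 0.959, -0.001]
contact_force: [0.6, 0.4, -0.4]
width: 0.0853
gripper_force: 0.0
```

```bash
python3 go.py .485 -.03 .26 212.6; python3 - <<'E'
from cf import *
from rig import get_image
for n in("scene","side"):
    e=get_image(n);np.save(n+"4.npy",e,allow_pickle=True)
    print(n,"blue rim",edgecirc(e,(.481,.331),.12,.052,lo=20,hi=60),"foot",edgecirc(e,(.481,.331),.04,.046,lo=20,hi=60))
    print("plate out",[ (r,edgecirc(e,(.483,-.3),.065,r,lo=15,hi=45)) for r in(.04,)])
    h,s,v=hsv(e);q=[proj(e,[.482,-.3,.065])[0].astype(int)];print(q,[(h[y,x],s[y,x],v[y,x]) for x,y in q])
E
```

```text
t 24.35 pos [0.4104 0.3998 0.2721] yaw -147.18 q6 -1.49 w 0.0853
now-axes [ 0.5674 -1.3388  0.0421] after-turn axes [ 0.5624 -1.341   0.0402] rot [-0.0009 -0.0012  0.0036]
scene blue rim (array([0.4824, 0.3312]), 64, np.float64(0.0012)) foot (array([0.4806, 0.3298]), 56, np.float64(0.0011))
plate out [(0.04, (array([ 0.4883, -0.2996]), 28, np.float64(0.0013)))]
[array([223, 161])] [(np.int64(10), np.int64(30), np.int64(77))]
side blue rim (array([0.479 , 0.3311]), 20, np.float64(0.0013)) foot (array([0.4803, 0.3343]), 19, np.float64(0.001))
plate out [(0.04, (array([ 0.4812, -0.3057]), 73, np.float64(0.0012)))]
[array([288, 253])] [(np.int64(8), np.int64(13), np.int64(80))]
```

>>> apply_moves(
  xyz=[
    [0.09,-0.135,0],
    [0.09,-0.135,0],
    [0.09,-0.135,0],
    [0.09,-0.135,0],
    [0.09,-0.135,0],
    [0.09,-0.135,0],
    [0.09,-0.135,0],
    [0.09,-0.135,0],
  ],
  rot=[
    [0,0,0],
    [0,0,0],
    [0,0,0],
    [0,0,0],
    [0,0,0],
    [0,0,0],
    [0,0,0],
    [0,0,0],
  ],
  hand=[1,1,1,1,1,1,1,1],
)

```text
clock: 25.45
position: [0.4023, 0.0091, 0.2728]
ee_rot: [0.0, -0.279, 0.96, -0.001]
contact_force: [1.0, -0.6, -0.0]
width: 0.0854
gripper_force: 0.0
```

```bash
python3 shot.py w9; python3 - <<'E'
from m1 import *
d=load("w9");st=d["st"];px=proj(d,[.49,-.024,.073],st)[0];print(px,handle(d,px,.073))
E
```

```text
25.45 [0.4023 0.0091 0.2728] [ 0.000e+00 -2.788e-01  9.603e-01 -7.000e-04] [-0.15 -0.01  1.75 -0.    1.4  -2.29]
[191.14858593 217.23708917] (array([ 0.48587902, -0.02747199]), array([-0.84248244, -0.5387238 ]), np.float64(-0.041804003012230466), np.float64(0.04677215610405493), np.uint64(1028))
```

>>> apply_moves(
  xyz=[
    [0.09,-0.135,0],
    [0.09,-0.135,0],
    [0.09,-0.135,0],
    [0.09,-0.135,0],
    [0.09,-0.135,0],
    [0,0,0],
    [0,0,0],
  ],
  rot=[
    [0,0,0.1],
    [0,0,0.1],
    [0,0,0.1],
    [0,0,0.1],
    [0,0,0.1],
    [0,0,0],
    [0,0,0],
  ],
  hand=[1,1,1,1,1,1,1],
)

```text
clock: 26.38
position: [0.3477, -0.2232, 0.2728]
ee_rot: [-0.0, -0.021, 1.0, -0.0]
contact_force: [-0.9, -0.2, 1.3]
width: 0.0855
gripper_force: 0.0
```

```bash
python3 shot.py w10; python3 - <<'E'
from cf import *
d=load("w10");st=d["st"];h,s,v=hsv(d);px=proj(d,[.482,-.3,.065],st)[0];print("plate px",px)
m=big((v<110)&(s<60),px);C=cv2.convexHull(cont(m).astype(np.float32))[:,0];print(m.sum(),C.min(0),C.max(0),circ(onz(d,C,.065,st)))
print(edgecirc(d,(.482,-.3),.065,.04))
y=big((h>24)&(h<34)&(s>150)&(v>150),proj(d,[.43,-.42,.12],st)[0]);c=cont(y).mean(0);print("knob px",c,[onz(d,[c],z,st)[0].round(4) for z in(.10,.11,.12,.13)])
g=big((h>60)&(h<90)&(s>80)&(v>40));G=onz(d,cont(g),.055,st)[:,:2];print("warmer",cv2.minAreaRect(G.astype(np.float32)))
# knob by two views: w3, w10 rays
r=[]
for n in("w3","w4","w5","w10"):
    e=load(n);h,s,v=hsv(e);y=big((h>24)&(h<34)&(s>150)&(v>150),proj(e,[.43,-.42,.12],e["st"])[0]);r.append(rays(e,[cont(y).mean(0)],e["st"]))
A=np.zeros((3,3));b=np.zeros(3)
for o,w in r:
    w=w[0]/np.linalg.norm(w[0]);Q=np.eye(3)-np.outer(w,w);A+=Q;b+=Q@o
print("knob 3d",np.linalg.solve(A,b))
E
```

```text
26.38 [ 0.3477 -0.2232  0.2728] [-2.000e-04 -2.140e-02  9.998e-01 -0.000e+00] [-0.74  0.    1.73 -0.    1.4  -2.35]
plate px [189.2473436  273.09874299]
35995 [  0. 240.] [511. 383.] (np.float64(0.7796611968051727), np.float64(-0.19761985353104425), np.float64(0.3878000707463029))
(array([ 0.484 , -0.3014]), 229, np.float64(0.0012))
knob px [ 50.23809524 254.20634921] [array([ 0.4454, -0.4397,  0.1   ]), array([ 0.4402, -0.433 ,  0.11  ]), array([ 0.4351, -0.4262,  0.12  ]), array([ 0.4299, -0.4194,  0.13  ])]
warmer ((0.46848320960998535, -0.33837205171585083), (0.21521364152431488, 0.16753634810447693), 75.60502624511719)
knob 3d [ 0.42507013 -0.41328293  0.13923518]
```

```bash
python3 go.py .492 -.0245 .20 212.6; python3 - <<'E'
from cf import *
d=load("w10");st=d["st"];g=cv2.cvtColor(d["pixels"],cv2.COLOR_RGB2GRAY)
# radial profile around plate: brightness on rings
for c in((.484,-.3014),(.480,-.299)):
    out=[]
    for r in np.arange(.034,.056,.002):
        t=np.linspace(0,2*np.pi,72,endpoint=False);P=np.c_[c[0]+r*np.cos(t),c[1]+r*np.sin(t),np.full(72,.065)];q=proj(d,P,st).round().astype(int)
        ok=(q[:,1]<300);val=g[q[ok,1].clip(0,383),q[ok,0]];out.append((round(r,3),int(val.mean()),int(val.std())))
    print(c,out)
E
```

```text
t 26.43 pos [ 0.3479 -0.2228  0.2729] yaw -177.46 q6 -2.35 w 0.0853
now-axes [-0.5091  0.6391  0.2427] after-turn axes [-0.7607  0.2981  0.2429] rot [-1.00e-04 -3.00e-04 -5.01e-01]
(0.484, -0.3014) [(np.float64(0.034), 96, 12), (np.float64(0.036), 93, 18), (np.float64(0.038), 87, 19), (np.float64(0.04), 101, 39), (np.float64(0.042), 147, 58), (np.float64(0.044), 159, 65), (np.float64(0.046), 152, 65), (np.float64(0.048), 143, 66), (np.float64(0.05), 131, 63), (np.float64(0.052), 109, 50), (np.float64(0.054), 91, 33)]
(0.48, -0.299) [(np.float64(0.034), 97, 3), (np.float64(0.036), 92, 13), (np.float64(0.038), 114, 37), (np.float64(0.04), 145, 59), (np.float64(0.042), 152, 61), (np.float64(0.044), 152, 64), (np.float64(0.046), 156, 63), (np.float64(0.048), 135, 55), (np.float64(0.05), 100, 36), (np.float64(0.052), 95, 32), (np.float64(0.054), 93, 33)]
```

>>> apply_moves(
  xyz=[
    [-0.102,0.128,0],
    [-0.102,0.128,0],
    [-0.102,0.128,0],
    [-0.102,0.128,0],
    [-0.102,0.128,0],
    [0,0,0.08],
    [0,0,0.08],
    [0,0,0.08],
  ],
  rot=[
    [0,0,0],
    [0,0,0],
    [0,0,0],
    [0,0,0],
    [0,0,0],
    [0,0,-0.167],
    [0,0,-0.167],
    [0,0,-0.167],
  ],
  hand=[1,1,1,1,1,1,1,1],
)

```text
clock: 27.42
position: [0.4919, -0.0229, 0.2]
ee_rot: [-0.0, -0.285, 0.959, -0.0]
contact_force: [0.5, 0.7, 0.2]
width: 0.0856
gripper_force: 0.0
```

>>> apply_moves(
  xyz=[
    [0,0,0],
    [0,0,0],
  ],
  rot=[
    [0,0,0],
    [0,0,0],
  ],
  hand=[1,1],
)

```text
clock: 27.68
position: [0.4926, -0.0244, 0.2016]
ee_rot: [0.0, -0.28, 0.96, -0.001]
contact_force: [-0.4, -0.5, 0.5]
width: 0.0855
gripper_force: 0.0
```

```bash
python3 shot.py w11; python3 - <<'E'
from cf import *
d=load("w11");st=d["st"];px=proj(d,[.489,-.027,.073],st)[0];print(px,handle(d,px,.073));print(edgecirc(d,(.573,.0255),.084,.056))
E
python3 go.py .492 -.0245 .047 212.6
```

```text
27.68 [ 0.4926 -0.0244  0.2016] [ 3.000e-04 -2.802e-01  9.600e-01 -7.000e-04] [-0.19  0.17  1.72 -0.    1.25 -2.33]
[257.09130248 178.46159496] (array([ 0.49007879, -0.02659691]), array([-0.82939621, -0.55866084]), np.float64(-0.03728618841211993), np.float64(0.03692055455464255), np.uint64(1509))
(array([0.5748, 0.0269]), 382, np.float64(0.0005))
t 27.73 pos [ 0.4928 -0.0247  0.2019] yaw -147.46 q6 -2.33 w 0.0856
now-axes [0.0023 0.003  0.5162] after-turn axes [0.0019 0.0019 0.5162] rot [-0.0019  0.0007 -0.001 ]
```

>>> apply_moves(
  xyz=[
    [-0.004,0,0.06],
    [0,0,0.1],
    [0,0,0.12],
    [0,0,0.1],
    [0,0,0.08],
    [0,0,0.056],
    [0,0,0],
    [0,0,0],
  ],
  rot=[
    [0,0,-0.012],
    [0,0,0],
    [0,0,0],
    [0,0,0],
    [0,0,0],
    [0,0,0],
    [0,0,0],
    [0,0,0],
  ],
  hand=[1,1,1,1,1,1,1,1],
)

```text
clock: 28.72
position: [0.4941, -0.0249, 0.047]
ee_rot: [0.001, -0.286, 0.958, -0.001]
contact_force: [-0.8, -0.4, 0.5]
width: 0.0853
gripper_force: 0.0
```

>>> apply_moves(
  xyz=[
    [0,0,0],
    [0,0,0],
    [0,0,0],
    [0,0,0],
    [0,0,0],
    [0,0,0],
    [0,0,0],
  ],
  rot=[
    [0,0,0],
    [0,0,0],
    [0,0,0],
    [0,0,0],
    [0,0,0],
    [0,0,0],
    [0,0,0],
  ],
  hand=[-1,-1,-1,-1,-1,-1,-1],
  force=120,
)

```text
clock: 29.6
position: [0.4928, -0.0246, 0.0462]
ee_rot: [-0.0, -0.287, 0.958, -0.0]
contact_force: [-1.5, 0.2, 5.2]
width: 0.016
gripper_force: 117.0
```

>>> apply_moves(
  xyz=[
    [0,0,-0.01],
    [0,0,-0.03],
    [0,0,-0.06],
    [0,0,-0.09],
    [0,0,-0.1],
    [0,0,-0.1],
    [0,0,-0.08],
    [0,0,-0.03],
  ],
  rot=[
    [0,0,0],
    [0,0,0],
    [0,0,0],
    [0,0,0],
    [0,0,0],
    [0,0,0],
    [0,0,0],
    [0,0,0],
  ],
  hand=[-1,-1,-1,-1,-1,-1,-1,-1],
)

```text
clock: 30.6
position: [0.4933, -0.0248, 0.1971]
ee_rot: [0.0, -0.287, 0.958, -0.001]
contact_force: [-0.2, -0.2, -3.8]
width: 0.0154
gripper_force: 117.3
```

>>> apply_moves(
  xyz=[
    [0,0,0],
    [0,0,0],
    [0,0,0],
    [0,0,0],
    [0,0,0],
    [0,0,0],
    [0,0,0],
    [0,0,0],
  ],
  rot=[
    [0,0,0.06],
    [0,0,0.12],
    [0,0,0.14],
    [0,0,0.14],
    [0,0,0.14],
    [0,0,0.14],
    [0,0,0.1],
    [0,0,0.05],
  ],
  hand=[-1,-1,-1,-1,-1,-1,-1,-1],
)

```text
clock: 31.6
position: [0.4919, -0.0242, 0.1946]
ee_rot: [-0.002, 0.175, 0.984, -0.0]
contact_force: [0.2, -0.4, -3.3]
width: 0.0161
gripper_force: 117.2
```

```bash
python3 go.py .3933 -.2683 .197 160; python3 - <<'E'
from cf import *
from rig import get_image,status
s=status.get_state();p=np.array(s["position"]);M=q2R(s["ee_rot"]);c=p-M[:,0]*.0955;print("pot exp",c,s["contact_force"],s["width"])
zb=p[2]-.0462
for n in("scene","side"):
    e=get_image(n);np.save(n+"5.npy",e,allow_pickle=True)
    print(n,"lid",edgecirc(e,c[:2],zb+.084,.056,lo=20,hi=60),"foot",edgecirc(e,c[:2],zb,.046,lo=20,hi=60))
E
```

```text
t 31.6 pos [ 0.4919 -0.0242  0.1946] yaw 159.79 q6 -1.41 w 0.0161
now-axes [ 0.0273 -0.8769 -0.0068] after-turn axes [ 0.0305 -0.8768 -0.008 ] rot [-0.0012 -0.0034 -0.0035]
pot exp [ 0.58148004 -0.05724438  0.19427261] [ 0.2094034  -0.42230457 -3.32360871] 0.01606658554449736
scene lid (array([ 0.5827, -0.0587]), 57, np.float64(0.0012)) foot (array([ 0.5794, -0.0594]), 36, np.float64(0.0012))
side lid (array([ 0.5783, -0.0626]), 49, np.float64(0.0011)) foot (array([ 0.5794, -0.0556]), 33, np.float64(0.0009))
```

>>> apply_moves(
  xyz=[
    [0,-0.06,0],
    [0.005,-0.12,0],
    [0.005,-0.14,0],
    [0.005,-0.14,0],
    [0.005,-0.14,0],
    [0.005,-0.14,0],
    [0.003,-0.1,0],
    [0,-0.037,0],
  ],
  rot=[
    [0,0,0],
    [0,0,0],
    [0,0,0],
    [0,0,0],
    [0,0,0],
    [0,0,0],
    [0,0,0],
    [0,0,0],
  ],
  hand=[-1,-1,-1,-1,-1,-1,-1,-1],
)

```text
clock: 32.7
position: [0.3933, -0.2707, 0.1959]
ee_rot: [-0.001, 0.175, 0.984, -0.001]
contact_force: [-0.1, 0.7, -3.6]
width: 0.016
gripper_force: 117.6
```

>>> apply_moves(
  xyz=[
    [0,0,0],
    [0,0,0],
  ],
  rot=[
    [0,0,0],
    [0,0,0],
  ],
  hand=[-1,-1],
)

```text
clock: 32.95
position: [0.3948, -0.2678, 0.196]
ee_rot: [-0.0, 0.174, 0.985, -0.0]
contact_force: [-0.5, 0.5, -5.1]
width: 0.0157
gripper_force: 117.6
```

```bash
cat > chk.py <<'E'
from cf import *
from rig import get_image,status
s=status.get_state();p=np.array(s["position"]);M=q2R(s["ee_rot"]);c=p-M[:,0]*.0955;print("pot exp",c,s["contact_force"],s["width"])
zb=p[2]-.0462
for n in("scene","side"):
    e=get_image(n);np.save(n+"6.npy",e,allow_pickle=True)
    print(n,"lid",edgecirc(e,c[:2],zb+.084,.056,lo=20,hi=60),"foot",edgecirc(e,c[:2],zb,.046,lo=20,hi=60))
E
python3 chk.py; python3 go.py .3933 -.2683 .12 160
```

```text
pot exp [ 0.48449861 -0.30053058  0.19596165] [-0.54835371  0.52321072 -5.1003227 ] 0.015694320054582864
scene lid (array([ 0.4853, -0.3   ]), 44, np.float64(0.0012)) foot (array([ 0.481 , -0.3043]), 27, np.float64(0.0012))
side lid (array([ 0.4821, -0.3047]), 95, np.float64(0.0012)) foot (array([ 0.4824, -0.2966]), 49, np.float64(0.001))
t 33.05 pos [ 0.395  -0.2678  0.1961] yaw 160.0 q6 -1.96 w 0.0161
now-axes [ 0.0047 -0.0035  0.2537] after-turn axes [ 0.0048 -0.0037  0.2537] rot [-0.0006 -0.0004  0.0001]
```

>>> apply_moves(
  xyz=[
    [0.004,-0.003,0.03],
    [0,0,0.06],
    [0,0,0.07],
    [0,0,0.05],
    [0,0,0.03],
    [0,0,0.012],
    [0,0,0.008],
    [0,0,0],
  ],
  rot=[
    [0,0,0],
    [0,0,0],
    [0,0,0],
    [0,0,0],
    [0,0,0],
    [0,0,0],
    [0,0,0],
    [0,0,0],
  ],
  hand=[-1,-1,-1,-1,-1,-1,-1,-1],
)

```text
clock: 34.05
position: [0.3935, -0.2694, 0.1184]
ee_rot: [0.0, 0.174, 0.985, -0.001]
contact_force: [1.2, -0.0, -4.0]
width: 0.0158
gripper_force: 117.6
```

>>> apply_moves(
  xyz=[
    [0,0,0.008],
    [0,0,0.006],
    [0,0,0.004],
    [0,0,0],
    [0,0,0],
  ],
  rot=[
    [0,0,0],
    [0,0,0],
    [0,0,0],
    [0,0,0],
    [0,0,0],
  ],
  hand=[-1,-1,-1,-1,-1],
)

```text
clock: 34.67
position: [0.3933, -0.2693, 0.1128]
ee_rot: [-0.0, 0.174, 0.985, -0.001]
contact_force: [-0.2, -0.2, -4.3]
width: 0.0161
gripper_force: 117.6
```

>>> apply_moves(
  xyz=[
    [0,0,0.004],
    [0,0,0.002],
    [0,0,0],
    [0,0,0],
  ],
  rot=[
    [0,0,0],
    [0,0,0],
    [0,0,0],
    [0,0,0],
  ],
  hand=[-1,-1,-1,-1],
)

```text
clock: 35.17
position: [0.3932, -0.2694, 0.1114]
ee_rot: [-0.0, 0.174, 0.985, -0.001]
contact_force: [-2.6, 1.0, 3.6]
width: 0.0157
gripper_force: 118.5
```

>>> apply_moves(
  xyz=[
    [0,0,0.002],
    [0,0,0],
    [0,0,0],
  ],
  rot=[
    [0,0,0],
    [0,0,0],
    [0,0,0],
  ],
  hand=[-1,-1,-1],
)

```text
clock: 35.55
position: [0.393, -0.2693, 0.1112]
ee_rot: [-0.0, 0.174, 0.985, -0.001]
contact_force: [-4.9, 1.3, 7.3]
width: 0.0163
gripper_force: 119.3
```

>>> apply_moves(
  xyz=[
    [0,0,-0.003],
    [0,0,0],
    [0,0,0],
    [0,0,0],
    [0,0,-0.08],
    [0,0,-0.15],
    [0,0,-0.15],
    [0,0,-0.12],
  ],
  rot=[
    [0,0,0],
    [0,0,0],
    [0,0,0],
    [0,0,0],
    [0,0,0],
    [0,0,0],
    [0,0,0],
    [0,0,0],
  ],
  hand=[-1,1,1,1,1,1,1,1],
)

```text
clock: 36.55
position: [0.3938, -0.2695, 0.2631]
ee_rot: [0.001, 0.174, 0.985, -0.001]
contact_force: [0.1, -0.4, -0.2]
width: 0.0851
gripper_force: 0.0
```

```bash
python3 shot.py w12; python3 go.py .381 -.402 .12 166; python3 - <<'E'
from cf import *
from rig import get_image
d=load("w12");st=d["st"];print("wrist lid",edgecirc(d,(.483,-.301),.149,.056))
for n in("scene","side"):
    e=get_image(n);np.save(n+"7.npy",e,allow_pickle=True);print(n,"lid",edgecirc(e,(.483,-.301),.149,.056,lo=20,hi=60),"foot",edgecirc(e,(.483,-.301),.065,.046,lo=20,hi=60),"blue rim",edgecirc(e,(.481,.331),.12,.052,lo=20,hi=60))
# knob, refined by all wrist + fixed views
r=[]
for n in("w3","w4","w5","w10","w12","side7","scene7"):
    e=load(n);h,s,v=hsv(e);px=proj(e,[.425,-.413,.139],e.get("st"))[0]
    m=(h>22)&(h<36)&(s>150)&(v>120);yy,xx=np.nonzero(m);k=np.hypot(xx-px[0],yy-px[1])<25
    if k.sum()<8: print(n,"none",px);continue
    c=np.array([xx[k].mean(),yy[k].mean()]);r.append(rays(e,[c],e.get("st")));print(n,c.round(1),px.round(1),k.sum())
A=np.zeros((3,3));b=np.zeros(3)
for o,w in r:
    w=w[0]/np.linalg.norm(w[0]);Q=np.eye(3)-np.outer(w,w);A+=Q;b+=Q@o
print("knob 3d",np.linalg.solve(A,b).round(4))
E
```

```text
36.55 [ 0.3938 -0.2695  0.2631] [ 7.000e-04  1.744e-01  9.847e-01 -1.000e-03] [-0.75  0.11  1.64 -0.    1.39 -1.97]
t 36.6 pos [ 0.3957 -0.2711  0.2677] yaw 159.92 q6 -1.97 w 0.0856
now-axes [-0.0988 -0.424   0.4956] after-turn axes [-0.0579 -0.4351  0.4924] rot [-0.0054  0.0092 -0.1013]
wrist lid (array([ 0.4837, -0.3042]), 354, np.float64(0.0005))
scene lid (array([ 0.4815, -0.3063]), 39, np.float64(0.0011)) foot (array([ 0.4831, -0.3022]), 29, np.float64(0.0015)) blue rim (array([0.4824, 0.3313]), 60, np.float64(0.0012))
side lid (array([ 0.4814, -0.3049]), 81, np.float64(0.0011)) foot (array([ 0.4825, -0.299 ]), 52, np.float64(0.0011)) blue rim (array([0.4803, 0.3287]), 19, np.float64(0.0008))
w3 [141.3 207.1] [141.9 205.8] 249
w4 [ 31.9 166.1] [ 31.1 163.1] 1303
w5 [ 98.9 154.9] [ 97.6 151.4] 697
w10 [ 51.2 254.6] [ 50.6 254. ] 577
w12 none [122.27215847 267.34868166]
side7 [286.4 270.4] [285.8 268. ] 45
scene7 [219.5 132.6] [220.5 132. ] 17
knob 3d [ 0.4275 -0.4164  0.1338]
```

>>> apply_moves(
  xyz=[
    [-0.033,-0.145,0],
    [-0.033,-0.145,0],
    [-0.033,-0.145,0],
    [0,0,0],
    [0,0,0.1],
    [0,0,0.1],
    [0,0,0],
    [0,0,0],
  ],
  rot=[
    [0,0,0],
    [0,0,0],
    [0,0,0],
    [0,0,-0.1],
    [0,0,0],
    [0,0,0],
    [0,0,0],
    [0,0,0],
  ],
  hand=[-1,-1,-1,-1,-1,-1,-1,-1],
  force=40,
)

```text
clock: 37.7
position: [0.3766, -0.4021, 0.2015]
ee_rot: [-0.0, 0.123, 0.992, -0.0]
contact_force: [1.2, -0.4, 0.2]
width: -0.0004
gripper_force: 0.0
```

```bash
python3 go.py .379 -.404 .118 166
```

```text
t 37.7 pos [ 0.3766 -0.4021  0.2015] yaw 165.92 q6 -2.27 w -0.0004
now-axes [-0.0093 -0.0038  0.2782] after-turn axes [-0.0092 -0.0041  0.2782] rot [-0.0009 -0.0003 -0.0013]
```

>>> apply_moves(
  xyz=[
    [-0.005,-0.004,0.08],
    [0,0,0.1],
    [0,0,0.08],
    [0,0,0.018],
    [0,0,0],
    [-0.04,0,0],
    [-0.04,0,0],
    [-0.04,0,0],
  ],
  rot=[
    [0,0,0],
    [0,0,0],
    [0,0,0],
    [0,0,0],
    [0,0,0],
    [0,0,0],
    [0,0,0],
    [0,0,0],
  ],
  hand=[-1,-1,-1,-1,-1,-1,-1,-1],
)

```text
clock: 38.7
position: [0.4131, -0.4126, 0.1186]
ee_rot: [-0.001, 0.122, 0.992, -0.001]
contact_force: [-2.4, 0.1, 0.9]
width: -0.0001
gripper_force: 1.3
```

>>> apply_moves(
  xyz=[
    [-0.035,0,0],
    [-0.035,0,0],
    [-0.035,0,0],
    [-0.02,0,0],
    [0,0,0],
    [0,0,0],
  ],
  rot=[
    [0,0,0],
    [0,0,0],
    [0,0,0],
    [0,0,0],
    [0,0,0],
    [0,0,0],
  ],
  hand=[-1,-1,-1,-1,-1,-1],
)

```text
clock: 39.45
position: [0.4489, -0.4215, 0.1179]
ee_rot: [-0.0, 0.123, 0.992, -0.001]
contact_force: [0.1, 0.6, 1.3]
width: 0.0004
gripper_force: 0.0
```

```bash
cat > knob.py <<'E'
from cf import *
from rig import get_image,status
s=status.get_state();print(round(s["clock"],2),np.round(s["position"],4),np.round(s["contact_force"],1))
r=[]
for n in("side","scene"):
    e=get_image(n);h,s,v=hsv(e);px=proj(e,[.455,-.422,.14])[0]
    yy,xx=np.nonzero((h>22)&(h<36)&(s>150)&(v>100));k=np.hypot(xx-px[0],yy-px[1])<22
    print(n,k.sum(),px.round(1))
    if k.sum()<5:continue
    c=np.array([xx[k].mean(),yy[k].mean()]);print(c.round(1),"on .134",onz(e,[c],.134)[0].round(4));r.append(rays(e,[c]))
if len(r)==2:
    A=np.zeros((3,3));b=np.zeros(3)
    for o,w in r:
        w=w[0]/np.linalg.norm(w[0]);Q=np.eye(3)-np.outer(w,w);A+=Q;b+=Q@o
    print(np.linalg.solve(A,b).round(4))
E
python3 knob.py
```

```text
39.45 [ 0.4489 -0.4215  0.1179] [0.1 0.6 1.3]
side 23 [296.9 267.8]
[304.2 269.7] on .134 [ 0.4744 -0.4299  0.134 ]
scene 17 [214.  133.2]
[210.4 134.1] on .134 [ 0.4688 -0.4323  0.134 ]
[ 0.4718 -0.4307  0.1362]
```

>>> apply_moves(
  xyz=[
    [-0.015,0,0],
    [-0.015,0,0],
    [-0.012,0,0],
    [0,0,0],
  ],
  rot=[
    [0,0,0],
    [0,0,0],
    [0,0,0],
    [0,0,0],
  ],
  hand=[-1,-1,-1,-1],
)

```text
clock: 40.05
position: [0.4604, -0.4243, 0.1177]
ee_rot: [-0.001, 0.122, 0.992, -0.0]
contact_force: [-3.1, 1.6, 0.1]
width: 0.0001
gripper_force: 1.7
```

```bash
python3 knob.py
```

```text
40.05 [ 0.4604 -0.4243  0.1177] [-3.1  1.6  0.1]
side 23 [296.9 267.8]
[307.  271.5] on .134 [ 0.4793 -0.4381  0.134 ]
scene 15 [214.  133.2]
[208.4 135.4] on .134 [ 0.4816 -0.4293  0.134 ]
[ 0.4801 -0.4346  0.1299]
```

>>> apply_moves(
  xyz=[
    [-0.01,0,0],
    [0,0,0],
    [0,0,0],
  ],
  rot=[
    [0,0,0],
    [0,0,0],
    [0,0,0],
  ],
  hand=[-1,-1,-1],
)

```text
clock: 40.52
position: [0.4606, -0.4243, 0.1176]
ee_rot: [-0.004, 0.122, 0.992, 0.0]
contact_force: [-9.2, 1.4, 2.4]
width: -0.0001
gripper_force: 4.8
```

>>> apply_moves(
  xyz=[
    [-0.008,0,0],
    [0,0,0],
    [0,0,0],
  ],
  rot=[
    [0,0,0],
    [0,0,0],
    [0,0,0],
  ],
  hand=[-1,-1,-1],
)

```text
clock: 40.9
position: [0.4607, -0.4243, 0.1176]
ee_rot: [-0.006, 0.122, 0.992, 0.001]
contact_force: [-14.1, 2.4, 4.7]
width: -0.0
gripper_force: 7.2
```

```bash
python3 knob.py
```

```text
40.9 [ 0.4607 -0.4243  0.1176] [-14.1   2.4   4.7]
side 22 [296.9 267.8]
[306.8 271.9] on .134 [ 0.4782 -0.4394  0.134 ]
scene 15 [214.  133.2]
[208.4 135.4] on .134 [ 0.4816 -0.4293  0.134 ]
[ 0.4794 -0.4354  0.1292]
```

The lever is at its stop: the force rises while the TCP stays still. I'll back off, rise and do a final check.

>>> apply_moves(
  xyz=[
    [0.03,0,0],
    [0.06,0,0],
    [0.06,0,-0.02],
    [0,0,-0.15],
    [0,0,-0.15],
    [0,0,-0.15],
    [0,0,0],
    [0,0,0],
  ],
  rot=[
    [0,0,0],
    [0,0,0],
    [0,0,0],
    [0,0,0],
    [0,0,0],
    [0,0,0],
    [0,0,0],
    [0,0,0],
  ],
  hand=[-1,-1,-1,-1,-1,-1,-1,-1],
)

```text
clock: 42.0
position: [0.4221, -0.4143, 0.2589]
ee_rot: [-0.0, 0.123, 0.992, -0.0]
contact_force: [0.2, 0.2, 0.2]
width: 0.0001
gripper_force: 0.0
```

```bash
python3 knob.py; python3 - <<'E'
from cf import *
from rig import get_image
for n in("scene","side"):
    e=get_image(n)
    print(n,"lid",edgecirc(e,(.483,-.301),.149,.056,lo=20,hi=60),"foot",edgecirc(e,(.483,-.301),.065,.046,lo=20,hi=60),"blue rim",edgecirc(e,(.481,.331),.12,.052,lo=20,hi=60))
    # unchanged bystanders: difference to the first picture
    a=load(n+"0")["pixels"].astype(int);m=big(np.abs(a-e["pixels"]).max(2)>45);k=(np.abs(a-e["pixels"]).max(2)>45).astype(np.uint8)
    N,l,S,c=cv2.connectedComponentsWithStats(cv2.morphologyEx(k,cv2.MORPH_OPEN,np.ones((3,3))));print([(c[i].round().astype(int).tolist(),int(S[i,4])) for i in range(1,N) if S[i,4]>15])
E
```

```text
42.0 [ 0.4221 -0.4143  0.2589] [0.2 0.2 0.2]
side 55 [296.9 267.8]
[306.2 269.4] on .134 [ 0.4801 -0.4306  0.134 ]
scene 15 [214.  133.2]
[208.4 135.4] on .134 [ 0.4816 -0.4293  0.134 ]
[ 0.4808 -0.4301  0.1331]
scene lid (array([ 0.4815, -0.3063]), 40, np.float64(0.0011)) foot (array([ 0.4831, -0.3022]), 29, np.float64(0.0015)) blue rim (array([0.4824, 0.3312]), 65, np.float64(0.0012))
[([324, 13], 555), ([296, 11], 22), ([447, 25], 619), ([286, 18], 45), ([221, 28], 384), ([255, 31], 578), ([415, 27], 740), ([312, 28], 199), ([390, 29], 97), ([326, 43], 35), ([217, 59], 404), ([311, 45], 30), ([416, 42], 35), ([424, 65], 751), ([390, 46], 18), ([324, 51], 22), ([437, 52], 52), ([313, 64], 116), ([329, 79], 464), ([445, 90], 74), ([416, 94], 74), ([219, 98], 190), ([322, 106], 189), ([409, 100], 45), ([342, 130], 480), ([424, 119], 47), ([452, 115], 16), ([455, 123], 37), ([326, 128], 68), ([452, 138], 633), ([375, 141], 454), ([382, 132], 22), ([429, 140], 130), ([208, 136], 16), ([246, 146], 75), ([245, 152], 84), ([377, 153], 28), ([226, 159], 179), ([447, 155], 87), ([344, 157],
[... 342 characters left out ...]
.0012))
[([106, 6], 87), ([138, 1], 69), ([203, 13], 190), ([133, 11], 59), ([148, 8], 55), ([179, 40], 1762), ([237, 56], 31), ([218, 63], 68), ([161, 82], 449), ([225, 79], 309), ([264, 80], 75), ([282, 114], 1437), ([284, 90], 33), ([320, 102], 350), ([171, 156], 1188), ([309, 119], 127), ([73, 170], 1526), ([310, 131], 36), ([51, 133], 18), ([214, 138], 55), ([235, 148], 523), ([309, 146], 115), ([299, 147], 57), ([296, 166], 200), ([143, 176], 193), ([290, 203], 1346), ([157, 191], 242), ([135, 201], 85), ([266, 201], 134), ([148, 213], 101), ([102, 219], 351), ([59, 214], 28), ([80, 217], 34), ([261, 228], 130), ([257, 238], 149), ([287, 253], 436), ([304, 271], 104), ([286, 270], 59)]
```

```bash
python3 -c "
from rig import job;print(job.sign_off())"
```

```text
the job is handed in; nothing more can be done
None
```

The job is handed in at about 42 s: the blue pot stands on the trivet, the red pot stands mid-plate with the lid on, and the lever was then pushed to its stop; image checks matched each, but no verdict came back.

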